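# Stir the polishing pot and hang up the stirrer

## Task

Take the stirrer out of its stand and stir the chunky ceramic beads in the polishing pot with it: rod tip down close to the pot's floor, at least three full turns anticlockwise (seen from above), sweeping well out towards the wall so that the beads are really rolled about, and all stay in the pot. Then hang the stirrer by its eye on the one empty peg, let go of it and leave it hanging still. Do not disturb the things lying about: the bottle, pulley, maillon, brake bar and caliper case.

Things in the scene. Friction and masses are not known exactly. Their poses are not given: they have to be found in the camera images.
- stirrer: stirrer, 140 mm long, 0.2 kg, upright in the stand at the start. Lower 60 mm: steel rod, 16 mm diameter. Above: flat aluminium handle 44 mm wide (its y), 18 mm thick (its x), 80 mm tall, with a 25 mm through hole (the eye) along x near its top. Origin: centre of the lower tip, z up the rod. Gripped from above by the handle's narrow edges (fingers closing along y) the eye stays open between them
- stirrer_eye (a point): centre of the stirrer's eye, 120 mm above its tip, 20 mm below its top; the handle is well gripped 25 mm below this point
- stand: fixed steel stand the stirrer starts in: an upright tube of 24 mm inside and 32 mm outside diameter on a round foot (64 mm diameter), 40 mm high over all, floor of the tube 6 mm above the table; origin at the centre of the underside
- pot: fixed round steel polishing pot, a wide open bowl: rim 184 mm outside diameter, 45 mm above the table; flat inner floor of about 100 mm diameter, from which the wall slopes outwards at 30 degrees up to 26 mm height and then stands nearly upright; wall 4 mm; origin at the centre of the underside. Its yaw at the start varies
- pot_floor (a point): centre of the pot's inner floor, 6 mm above the table, z up, same axes as the pot. At the start the beads lie in a ring and its middle is free, with room for the rod to go down; a circle of about 30 mm radius about this point, with the tip about 8 mm above the floor, keeps the rod clear of the wall
- hanger_free: fixed hanger whose peg is EMPTY (the three hangers change places): 68 mm foot, 8 mm thick; post 16 mm diameter, 162 mm high; one 10 mm peg sticking out 70 mm along the hanger's -x, rising from 155 mm height at the post's axis to 165 mm at its end, where a 13 mm ball sits. Origin: centre of the underside. A hung stirrer's eye centre is about 7 mm below the peg's axis
- peg_mid (a point): point on the axis of the empty peg, 40 mm out from the post's axis and 161 mm above the table; same axes as the hanger
- hanger_b: same fixed hanger, its peg occupied by a hung steel triangle 62 mm wide; not to be used
- hanger_c: same fixed hanger, its peg occupied by a hung chrome pulley 42 mm wide; not to be used
- bead0: one of five alike smooth white ceramic polishing balls (beads) in the pot, 30 mm diameter, 35 g; this origin is a mark on its surface, at the underside at the start, that turns with it as it rolls
- bead0_center (a point): centre of that ball; at the start about 30 mm from the pot's axis
- bead1: one of five alike smooth white ceramic polishing balls (beads) in the pot, 30 mm diameter, 35 g; this origin is a mark on its surface, at the underside at the start, that turns with it as it rolls
- bead1_center (a point): centre of that ball; at the start about 30 mm from the pot's axis
- bead2: one of five alike smooth white ceramic polishing balls (beads) in the pot, 30 mm diameter, 35 g; this origin is a mark on its surface, at the underside at the start, that turns with it as it rolls
- bead2_center (a point): centre of that ball; at the start about 30 mm from the pot's axis
- bead3: one of five alike smooth white ceramic polishing balls (beads) in the pot, 30 mm diameter, 35 g; this origin is a mark on its surface, at the underside at the start, that turns with it as it rolls
- bead3_center (a point): centre of that ball; at the start about 30 mm from the pot's axis
- bead4: one of five alike smooth white ceramic polishing balls (beads) in the pot, 30 mm diameter, 35 g; this origin is a mark on its surface, at the underside at the start, that turns with it as it rolls
- bead4_center (a point): centre of that ball; at the start about 30 mm from the pot's axis
- bottle: loose upright round grey plastic bottle, 54 mm diameter, 150 mm tall, standing between the pot and the stand; origin at the centre of its underside; a bystander, leave it alone
- pulley: loose orange aluminium rescue pulley lying flat, about 90 x 64 x 31 mm; origin on its underside below the wheel's axle, its length along x; a bystander, leave it alone
- maillon: loose heavy steel triangular maillon lying flat, 90 x 90 x 17 mm; origin near its middle at the underside; a bystander, leave it alone
- brake_bar: loose red anodized brake bar lying flat, 120 x 22 x 22 mm along its x; origin at the centre of its underside; a bystander, leave it alone
- caliper_case: loose open black plastic case, 85 x 200 x 30 mm (long in its y), with a chrome caliper in it; origin at the centre of its underside; a bystander, leave it alone
Mind the look-alikes: they are no part of the job. Of the things shaped like the stirrer, the steel one is meant. What is shaped like the pot but purple is not meant.

How it is judged (in metres and radians):
On the way, in this order (a step that is already met when the one before it is completed fails the run):
1. the stirrer is lifted out of its stand (height (world z) of stirrer above 0.06 m).
2. anticlockwise turn 1: stirrer tip down among the beads, off-centre towards the pot's +x side (x of stirrer in the frame of pot_floor above 0.014 m and y of stirrer in the frame of pot_floor between -0.012 and 0.012 m and z of stirrer in the frame of pot_floor below 0.02 m and horizontal distance between stirrer and pot_floor below 0.07 m).
3. anticlockwise turn 1: stirrer tip down among the beads, off-centre towards the pot's +y side (y of stirrer in the frame of pot_floor above 0.014 m and x of stirrer in the frame of pot_floor between -0.012 and 0.012 m and z of stirrer in the frame of pot_floor below 0.02 m and horizontal distance between stirrer and pot_floor below 0.07 m).
4. anticlockwise turn 1: stirrer tip down among the beads, off-centre towards the pot's -x side (x of stirrer in the frame of pot_floor below -0.014 m and y of stirrer in the frame of pot_floor between -0.012 and 0.012 m and z of stirrer in the frame of pot_floor below 0.02 m and horizontal distance between stirrer and pot_floor below 0.07 m).
5. anticlockwise turn 1: stirrer tip down among the beads, off-centre towards the pot's -y side (y of stirrer in the frame of pot_floor below -0.014 m and x of stirrer in the frame of pot_floor between -0.012 and 0.012 m and z of stirrer in the frame of pot_floor below 0.02 m and horizontal distance between stirrer and pot_floor below 0.07 m).
6. anticlockwise turn 2: stirrer tip down among the beads, off-centre towards the pot's +x side (all of step 2).
7. anticlockwise turn 2: stirrer tip down among the beads, off-centre towards the pot's +y side (all of step 3).
8. anticlockwise turn 2: stirrer tip down among the beads, off-centre towards the pot's -x side (all of step 4).
9. anticlockwise turn 2: stirrer tip down among the beads, off-centre towards the pot's -y side (all of step 5).
At the end, for the whole second after the job is handed in: Stirrer at rest on the empty peg: eye centre 10-72 mm out from the post, within 12 mm sideways, 140-167 mm high, upright within 0.2 rad, bore within 0.5 rad of the peg. All five beads in the pot, at least three of them rolled over or shifted (a mark on the surface over 10 mm from where it began) (x of stirrer_eye in the frame of hanger_free between -0.072 and -0.01 m and y of stirrer_eye in the frame of hanger_free between -0.012 and 0.012 m and z of stirrer_eye in the frame of hanger_free between 0.14 and 0.167 m and angle between stirrer's own z axis and vertical below 0.2 rad and angle between the x axis of stirrer and the x axis of hanger_free, either way round below 0.5 rad and linear speed of stirrer below 0.03 m/s and angular speed of stirrer below 0.3 rad/s and horizontal distance between each of bead0_center, bead1_center, bead2_center, bead3_center, bead4_center and pot_floor below 0.085 m and z of each of bead0_center, bead1_center, bead2_center, bead3_center, bead4_center in the frame of pot_floor below 0.06 m and (distance of each of bead0, bead1, bead2 from where it was at the start of the episode above 0.01 m or distance of each of bead0, bead1, bead3 from where it was at the start of the episode above 0.01 m or distance of each of bead0, bead1, bead4 from where it was at the start of the episode above 0.01 m or distance of each of bead0, bead2, bead3 from where it was at the start of the episode above 0.01 m or distance of each of bead0, bead2, bead4 from where it was at the start of the episode above 0.01 m or distance of each of bead0, bead3, bead4 from where it was at the start of the episode above 0.01 m or distance of each of bead1, bead2, bead3 from where it was at the start of the episode above 0.01 m or distance of each of bead1, bead2, bead4 from where it was at the start of the episode above 0.01 m or distance of each of bead1, bead3, bead4 from where it was at the start of the episode above 0.01 m or distance of each of bead2, bead3, bead4 from where it was at the start of the episode above 0.01 m)); the robot touches nothing.
It fails at once if the bottle is moved by more than 25 mm or tipped over (distance of bottle from where it was at the start of the episode above 0.025 m or angle between bottle's own z axis and vertical above 0.5 rad).
It fails at once if the pulley is moved by more than 25 mm or tipped over (distance of pulley from where it was at the start of the episode above 0.025 m or angle between pulley's own z axis and vertical above 0.5 rad).
It fails at once if the maillon is moved by more than 25 mm or tipped over (distance of maillon from where it was at the start of the episode above 0.025 m or angle between maillon's own z axis and vertical above 0.5 rad).
It fails at once if the brake bar is moved by more than 25 mm or tipped over (distance of brake_bar from where it was at the start of the episode above 0.025 m or angle between brake_bar's own z axis and vertical above 0.5 rad).
It fails at once if the caliper case is moved by more than 25 mm or tipped over (distance of caliper_case from where it was at the start of the episode above 0.025 m or angle between caliper_case's own z axis and vertical above 0.5 rad).
It also fails if it takes over 72 s, if anything falls off the work surface, if the arm or the gripper's body presses on something with over 40 N, if the wrist force passes 120 N, or if a joint passes its speed limit or range.

## Robot

A 6-joint arm with a two-finger parallel gripper is mounted at the origin on the work surface. World frame = base frame: x ahead of the robot, y to its left, z up, the work surface at z = 0. Lengths are in mm, angles in rad, forces in N, time in s.
With the tool pointing down it reaches from about 350 to 950 mm from the base axis. Payload 17.4 kg.
Tool frame: the origin (TCP) lies on the centre line of the jaws, within the pads' length; the fingertips stand 22 mm ahead of it and the grasp point (between the pads) lies 3 mm ahead of it (tcp_to_tips is the z of the fingertips in the tool frame, in mm); z points along the fingers, x is the direction in which the jaws open and shut, and the axes are right-handed (so a half turn about z gives the same grasp; the last joint's range is limited). The gripper opens to 93 mm and grips with 3 to 60 N. Pads are 15 mm wide; open, the fingers measure 128 mm over their backs; the gripper's body (75 mm by 188 mm) begins 65 mm behind the grasp point.
Start: joints at [-1.258, 0.116, 1.442, -0, 1.584, -0.038], TCP at [231.954, -633.9, 240.646] pointing down, gripper open.
Joint ranges: [-2.83, 2.83], [-0.83, 2.19], [0.07, 2.5], [-1.14, 4.28], [0.01, 3], [-2.97, 2.97]. Speed limits (rad/s): [1.89, 1.89, 2.22, 3.14, 3.14, 3.14].

## Interface

Orientations are given as [roll, pitch, yaw] about the fixed x, y, z axes, in that order (R = Rz(yaw) Ry(pitch) Rx(roll)).
In Python, from cell import * gives the robot as it stands.
- The arm moves only by the shell command python3 -m creep 'ROWS' [OPENING] [FORCE]. ROWS is JSON, a list of rows, each a list of 6 numbers: the shift along the tool's x, y, z in units of 30 mm (1.0 is 30 mm), then the turn, a rotation vector about the tool's x, y, z in units of 5 degrees (1.0 is 5 degrees). In form: [[x, y, z, wx, wy, wz], ...]. A call has exactly 8 rows; each row shifts and turns the commanded pose from where the row before left it, along the tool's axes as they then stand; what a row does not reach is not made up. A row lasts 1/10 s, in which the tool goes at most 50 mm and 8.59 degrees, less where a joint would pass 70% of its speed; a pose out of reach is approached as far as the arm can. A call is refused whole if a number of a shift passes 1 or a number of a turn 1, either way. A call with a gripper value outside its range is refused whole. OPENING is the opening in per cent of the stroke, from 0 (shut) to 100 (fully open), set as the call begins (- or left out, the last holds). The fingers move at their own pace and stop on an object; FORCE is the grip in N (left out, the last holds). Time passes only in rows, so rows that do not move let the fingers close, or fill a call up. It gives the time, the measured TCP pose, the force and the opening at its end, in the units of the state.
- read_state(): the state, without advancing time (a new reading comes with each control period).
- grab_frame(name): name is "side" or "top"; returns a dict with "color" (384x512x3 uint8, red, green, blue), "intrinsics" (3x3 intrinsics, pixels), "world_to_cam" (4x4, takes a point from world to camera coordinates). Camera axes: x right, y up, looking along -z (the intrinsics and any distortion apply to the point x, -y, -z); pixel columns grow to the right and rows downward; lengths in mm; the calibration is good to about 2 mm. A picture is of the moment at which its call begins. There is no depth.
- sign_off(): hands the job in, once; it reports no verdict.
Trained networks look in a picture, given as the dict that the camera call returned (one of the last four; its "shot" number tells which), for a name from the list of things; names that differ only in an ending like _2 or _b are one class to them, and where a whole thing is asked for, a point or a joint stands for the part that bears it (a point fixed in the world has none). Each returns a list of dicts, best first, with "p" (0 to 1); they miss things now and then, are a little off and sometimes report something else, mostly with a low value. They report only what shows in the picture. A call takes as long as a camera call. They do not tell look-alikes from the thing itself.
- cut_out(picture, name): "region" (384x512 bool, what is visible of it) and "box" ([left, top, right, bottom] in pixels, round what is visible of it).
- mark_of(picture, name): "location" ([column, row] in pixels: a listed point, or the origin of a listed thing).
The state is a dict: "t": time; "q": joint angles; "qd": joint speeds; "effort": joint torques, N m; "ee_pos": TCP position; "tool_rot": TCP orientation; "wrist_force": force on the tool from outside, world axes, zero at the start; "wrist_torque": the same for the moment, N m; "width": finger opening in mm.
Only numpy, scipy, OpenCV 4.12 (cv2) and the standard library are available. Lean on these libraries where they do the work, as an engineer would, in place of code of your own. Each camera call takes 0.05 s, during which the arm holds its last target.

## Working session

There is one attempt and no reset: what is moved stays moved. The work goes in short steps, Python scripts to look and compute and a shell command to move; the robot and the scene stay as the last step left them, time stands still between calls to the robot, and variables do not carry over. Pictures are saved under pics/ and viewed, and the job is handed in when it is done.

```bash
ls; mkdir -p pics
python3 - <<'E'
from cell import *
import cv2
print(read_state())
for n in ("side","top"):
    f=grab_frame(n); print(n,f["intrinsics"],f["world_to_cam"],f.keys())
    cv2.imwrite(f"pics/{n}0.png",f["color"][:,:,::-1])
E
```

```text
pics
{'t': 0.0, 'q': array([-1.25778611e+00,  1.16477829e-01,  1.44226859e+00, -1.53432723e-05,
        1.58399400e+00, -3.77743486e-02]), 'qd': array([ 0.00253159, -0.00028735,  0.00045977, -0.00014288, -0.00080844,
        0.00125412]), 'effort': array([ 3.22162530e-03, -7.21272469e+01, -6.22608948e+01,  7.81638664e-02,
        2.39257183e-02, -5.38535539e-05]), 'ee_pos': array([ 231.90169161, -633.72172324,  239.90860162]), 'tool_rot': array([-3.14156464e+00,  1.14752523e-03, -1.22001194e+00]), 'wrist_force': array([ 0.16476904, -0.63600031,  0.03247342]), 'wrist_torque': array([ 0.03600564, -0.0034176 ,  0.04191138]), 'width': 93.0734739860718}
side [[364.76883339   0.         260.29392452]
 [  0.         364.76883339 197.11881679]
 [  0.           0.           1.        ]] [[ 8.19687660e-01 -5.72806698e-01  2.15095933e-03 -4.47558593e+02]
 [ 4.33812609e-01  6.23230211e-01  6.50684812e-01 -3.04674162e+02]
 [-3.74057161e-01 -5.32425198e-01  7.59344882e-01 -8.14428412e+02]
 [ 0.00000000e+00  0.00000000e+00  0.00000000e+00  1.00000000e+00]] dict_keys(['color', 'intrinsics', 'world_to_cam', 'shot'])
top [[358.41800252   0.         252.38838798]
 [  0.         358.41800252 180.61654751]
 [  0.           0.           1.        ]] [[-3.18015416e-02 -9.99490351e-01 -2.77510188e-03 -2.51201585e+01]
 [ 9.78550723e-01 -3.17004562e-02  2.03552362e-01 -5.35195865e+02]
 [-2.03536593e-01  3.75770096e-03  9.79060128e-01 -1.00906442e+03]
 [ 0.00000000e+00  0.00000000e+00  0.00000000e+00  1.00000000e+00]] dict_keys(['color', 'intrinsics', 'world_to_cam', 'shot'])
```

View pics/side0.png

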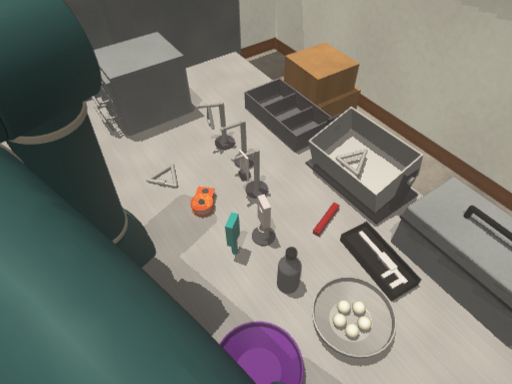

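View pics/top0.png

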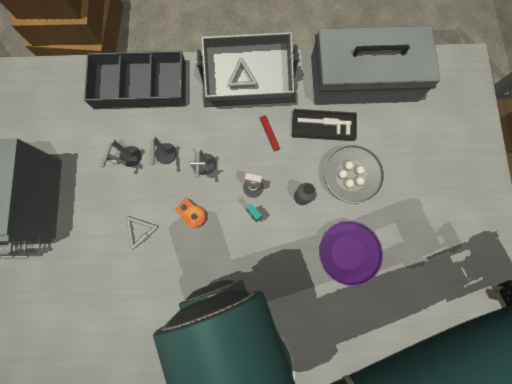

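The side view shows the steel stirrer in its stand at about (264,215), with the teal look-alike at (233,232). The pot is at (353,317) and the purple decoy at (262,365). The three hangers stand between (210,110) and (256,185). I'll run the networks and zoom in.

```bash
cat > h.py <<'E'
import numpy as np, cv2
from scipy.optimize import least_squares
from cell import *
def proj(f,P):
    P=np.atleast_2d(P); M=f["world_to_cam"]; c=P@M[:3,:3].T+M[:3,3]
    u=np.c_[c[:,0],-c[:,1],-c[:,2]]@f["intrinsics"].T
    return u[:,:2]/u[:,2:]
def ray(f,p):
    d=np.linalg.inv(f["intrinsics"])@[p[0],p[1],1]; d=np.array([d[0],-d[1],-d[2]])
    R=f["world_to_cam"][:3,:3]; return -R.T@f["world_to_cam"][:3,3], R.T@d
def atz(f,p,z):
    o,d=ray(f,p); return o+d*(z-o[2])/d[2]
def tri(fs,ps):
    o,d=ray(fs[0],ps[0]);x0=o+d*(-o[2]/d[2])
    r=least_squares(lambda X:np.concatenate([proj(f,X)[0]-p for f,p in zip(fs,ps)]),x0)
    return r.x,np.abs(r.fun).max()
def zoom(f,box,k,name):
    l,t,r,b=box; cv2.imwrite("pics/"+name,cv2.resize(np.ascontiguousarray(f["color"][t:b,l:r,::-1]),None,fx=k,fy=k,interpolation=cv2.INTER_CUBIC))
E
python3 - <<'E'
from h import *
fs={n:grab_frame(n) for n in("side","top")}
np.save("f0.npy",fs,allow_pickle=True)
for nm in ["stirrer","stirrer_eye","stand","pot","pot_floor","hanger_free","peg_mid","bottle","pulley","maillon","brake_bar","caliper_case","bead0_center"]:
    for n,f in fs.items():
        print(nm,n,[(np.round(m["location"],1).tolist(),round(m["p"],2)) for m in mark_of(f,nm)][:6])
zoom(fs["side"],(190,90,290,260),4,"sz0.png")
zoom(fs["top"],(90,120,290,240),4,"tz0.png")
E
```

```text
stirrer side [([233.0, 250.2], 0.84), ([261.0, 234.7], 0.66)]
stirrer top [([255.4, 185.7], 0.57), ([250.6, 214.8], 0.44)]
stirrer_eye side [([263.7, 209.3], 0.7), ([231.0, 226.4], 0.69), ([260.5, 233.1], 0.3), ([343.8, 303.9], 0.25)]
stirrer_eye top [([253.6, 178.4], 0.5), ([252.2, 212.3], 0.47), ([349.9, 184.4], 0.39), ([359.2, 170.6], 0.29)]
stand side [([361.9, 308.4], 0.68), ([261.4, 233.4], 0.6), ([344.5, 305.4], 0.3), ([323.1, 220.1], 0.24), ([357.7, 310.9], 0.17)]
stand top [([251.6, 186.0], 0.67)]
pot side [([350.7, 319.9], 0.81), ([255.8, 374.3], 0.71)]
pot top [([350.3, 255.1], 0.92), ([360.2, 182.9], 0.73), ([348.6, 175.6], 0.62), ([193.9, 214.8], 0.4), ([338.5, 174.5], 0.27)]
pot_floor side [([350.5, 321.3], 0.66), ([254.9, 368.7], 0.6)]
pot_floor top [([347.4, 178.9], 0.77), ([349.2, 251.4], 0.61)]
hanger_free side [([243.1, 161.4], 0.72)]
hanger_free top [([204.9, 162.6], 0.73), ([165.7, 150.8], 0.59), ([138.2, 230.5], 0.26)]
peg_mid side [([260.2, 234.0], 0.72), ([231.3, 127.8], 0.61), ([222.4, 146.6], 0.34)]
peg_mid top [([150.6, 154.1], 0.59), ([251.7, 179.6], 0.44)]
bottle side [([287.1, 280.7], 0.66)]
bottle top [([302.8, 196.7], 0.73)]
pulley side [([203.6, 205.7], 0.66)]
pulley top [([194.7, 216.5], 0.57)]
maillon side [([165.9, 177.5], 0.87), ([200.6, 205.4], 0.27), ([349.4, 334.6], 0.25)]
maillon top [([140.6, 229.2], 0.64), ([129.1, 154.9], 0.63)]
brake_bar side [([322.6, 219.9], 0.82)]
brake_bar top [([266.6, 134.0], 0.65), ([196.0, 215.8], 0.16)]
caliper_case side [([376.7, 260.9], 0.97)]
caliper_case top [([323.6, 126.3], 0.81), ([268.8, 131.8], 0.68)]
bead0_center side [([357.8, 309.4], 0.62)]
bead0_center top [([251.5, 188.4], 0.58), ([350.8, 166.7], 0.5)]
```

View pics/sz0.png

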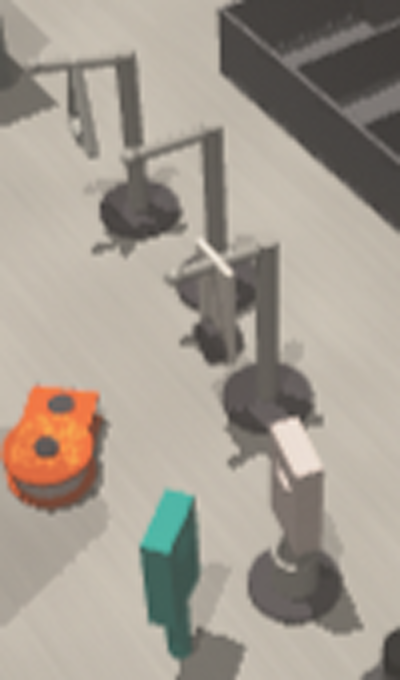

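View pics/tz0.png

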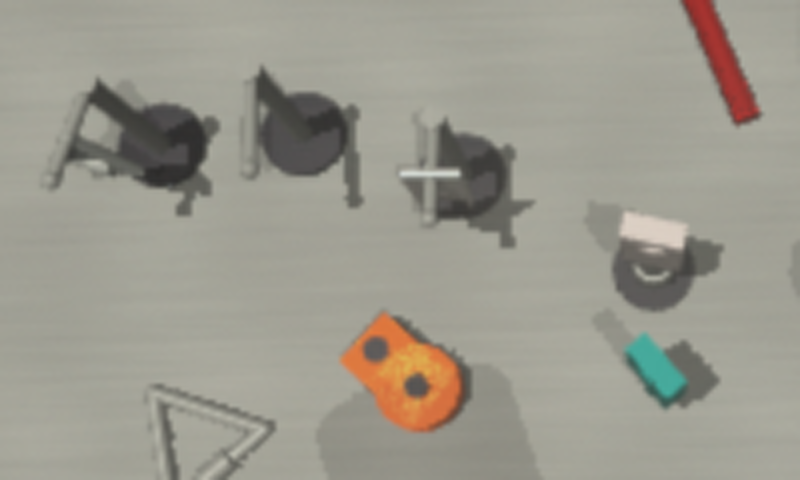

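Run:
```python
from h import *
fs=np.load("f0.npy",allow_pickle=True).item()
zoom(fs["side"],(212,110,272,175),10,"sz1.png")
zoom(fs["top"],(140,130,190,175),12,"tz1.png")
zoom(fs["side"],(220,190,290,250),10,"sz2.png")
zoom(fs["top"],(235,165,285,225),10,"tz2.png")
zoom(fs["side"],(300,270,400,365),6,"sz3.png")
zoom(fs["top"],(310,135,395,215),7,"tz3.png")
```

```text
(no output)
```

View pics/sz1.png

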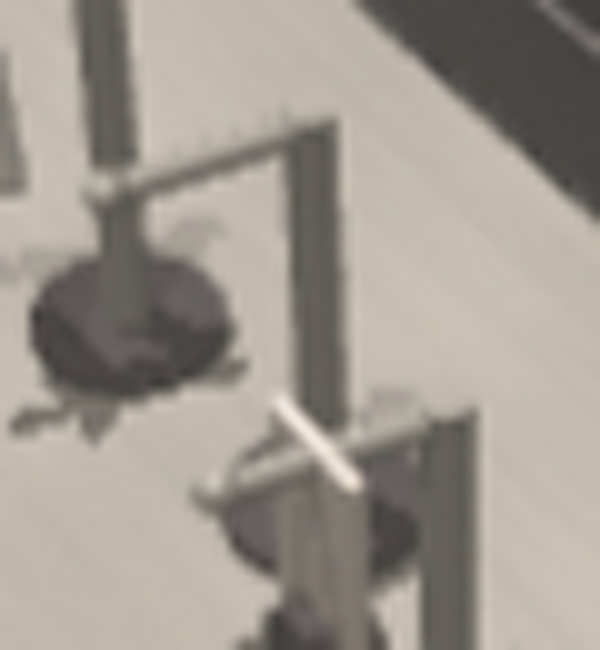

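View pics/tz1.png

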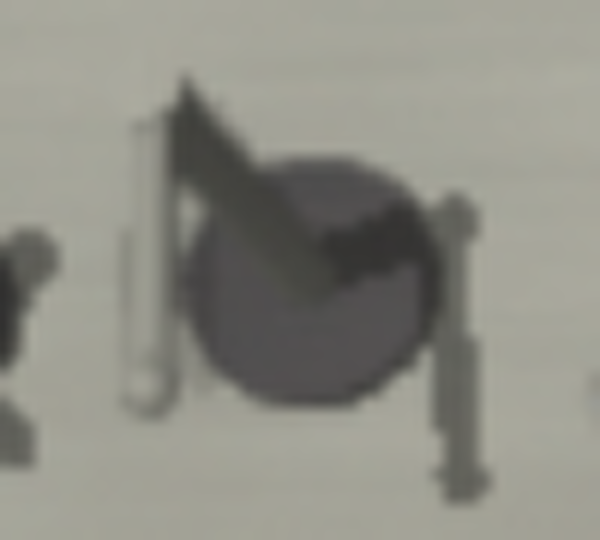

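View pics/sz2.png

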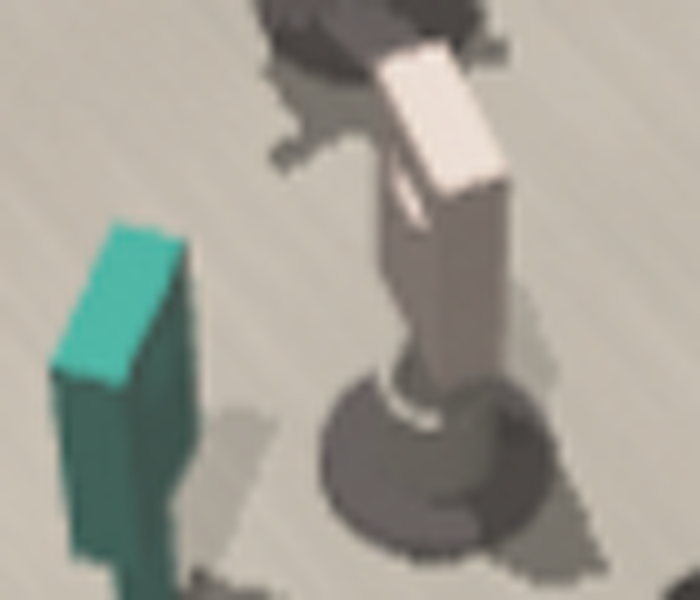

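View pics/tz2.png

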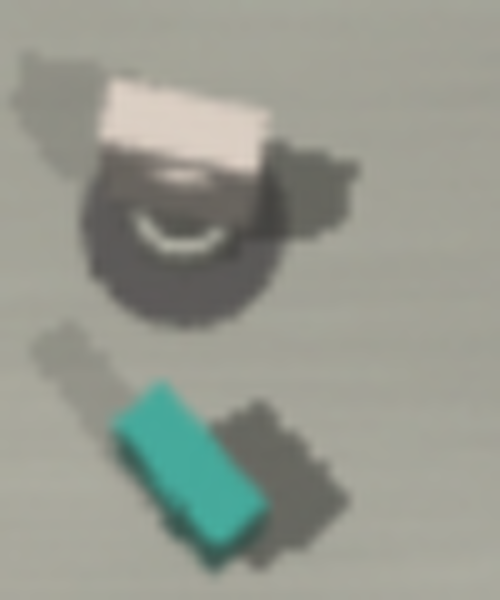

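View pics/sz3.png

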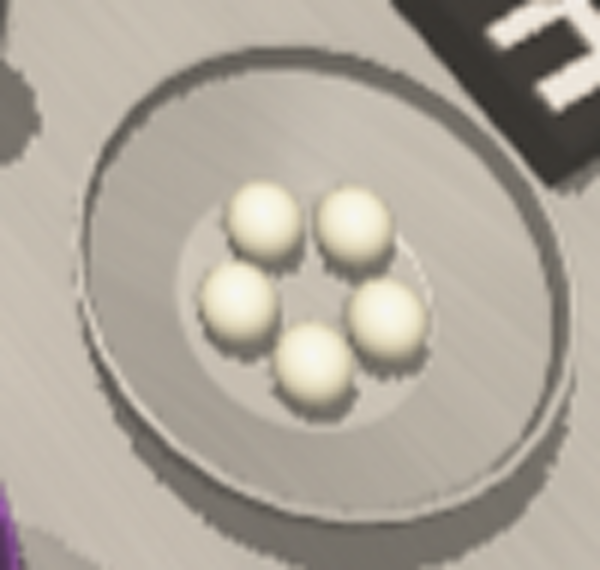

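View pics/tz3.png

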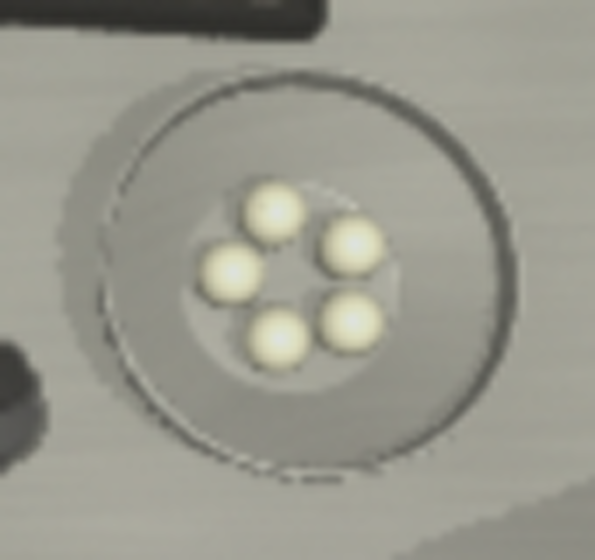

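```bash
cat > fit.py <<'E'
from h import *
fs=np.load("f0.npy",allow_pickle=True).item(); S,T=fs["side"],fs["top"]
def Rz(a): return np.array([[np.cos(a),-np.sin(a),0],[np.sin(a),np.cos(a),0],[0,0,1]])
print("ball tri",tri([S,T],[(222.5,129.0),(152.5,162.3)]))
print("foot top atz8",atz(T,(166.2,153.6),8))
print("handle top tri",tri([S,T],[(264.3,201.5),(253.5,177.5)]))
print("stand foot top z~?",atz(T,(253.3,187.5),6),atz(S,(263.8,236),6))
# stirrer from corners: zoom sz2 / tz2
sc=np.array([(380,65),(445,42),(508,175),(445,195)])/10+[220,190]-.45
tc=np.array([(113,78),(272,108),(260,175),(100,142)])/10+[235,165]-.45
# order: A,B,C,D ; solve x,y,z? yaw
loc=np.array([[9,22],[9,-22],[-9,-22],[-9,22]])  # tc order: (far,left)=+x,+y ...
def res(p,z=146,full=False):
    P=np.c_[loc@Rz(p[2])[:2,:2].T+p[:2],np.full(4,p[3])]
    a=proj(T,P)-tc
    b=proj(S,P)[[0,1,2,3]]
    d=b[:,None]-sc[None]; k=np.argmin((d**2).sum(-1),1)
    b=b-sc[k]
    return np.r_[a.ravel(),b.ravel()]
h=tri([S,T],[(264.3,201.5),(253.5,177.5)])[0]
r=least_squares(res,[h[0],h[1],0.1,146]); print("stirrer",r.x,np.round(r.fun,1))
# pot ellipse
c=np.array([(tri([S,T],[a,b])) for a,b in []])
print("pot rim top", atz(T,(np.array([310,276])/7+[310,135]),45), "floor", atz(T,np.array([291,287])/7+[310,135],6))
print("floor side",atz(S,np.array([304,300])/6+[300,270],6),"rim side",atz(S,np.array([327,285])/6+[300,270],45))
tb=np.array([(275,212),(353,245),(231,272),(279,338),(352,322)])/7+[310,135]-.4
sb=np.array([(265,220),(354,224),(239,302),(313,363),(387,318)])/6+[300,270]-.4
tbw=np.array([atz(T,p,21) for p in tb]); sbw=np.array([atz(S,p,21) for p in sb])
print(tbw.round(1),tbw.mean(0)); print(sbw.round(1),sbw.mean(0))
print("bottle",atz(T,(302.8,196.7),0),atz(S,(287.1,280.7),0))
E
python3 fit.py
```

```text
ball tri (array([571.41042931, 224.27741134, 165.17036351]), np.float64(0.4947507624789296))
foot top atz8 [639.6884643  226.49954171   8.        ]
handle top tri (array([524.70054499, -45.557259  , 145.55788533]), np.float64(0.315894503517967))
stand foot top z~? [522.45527131 -44.59685888   6.        ] [523.17931884 -49.08494358   6.        ]
stirrer [ 5.25222306e+02 -4.44027727e+01 -2.41097383e-01  1.44815594e+02] [ 0.1 -0.1  0.   0.2 -0.1 -0.2  0.  -0.2 -0.   0.2  0.5 -0.1 -0.3  0.1
 -0.4 -0.1]
pot rim top [ 545.26619753 -349.03685472   45.        ] floor [ 548.97940256 -351.66784518    6.        ]
floor side [ 552.06744517 -350.25947792    6.        ] rim side [ 545.64450078 -358.19035582   45.        ]
[[ 581.2 -342.2   21. ]
 [ 565.1 -375.2   21. ]
 [ 554.7 -320.5   21. ]
 [ 524.5 -339.    21. ]
 [ 530.6 -371.5   21. ]] [ 551.20508592 -349.67243652   21.        ]
[[ 555.2 -320.6   21. ]
 [ 581.9 -341.2   21. ]
 [ 525.  -338.6   21. ]
 [ 531.5 -370.9   21. ]
 [ 565.8 -374.4   21. ]] [ 551.85913477 -349.12881551   21.        ]
bottle [ 489.67330781 -196.8402443     0.        ] [ 495.85991279 -187.25802058    0.        ]
```

```bash
cat > ov.py <<'E'
from h import *
fs=np.load("f0.npy",allow_pickle=True).item(); S,T=fs["side"],fs["top"]
def draw(hp,pp,sp,tag):
    t=np.linspace(0,2*np.pi,60)
    ci=lambda x,y,z,r:np.c_[x+r*np.cos(t),y+r*np.sin(t),0*t+z]
    for f,n,boxes in ((S,"s",[(205,105,275,185),(300,270,400,365)]),(T,"t",[(140,130,190,175),(310,135,395,215)])):
        L=[]
        c,s=np.cos(hp[2]),np.sin(hp[2]); e=lambda d,z,o=0:[hp[0]-d*c-o*s,hp[1]-d*s+o*c,z]
        L+=[np.array([e(0,155),e(70,165)]),np.array([e(0,8),e(0,162)]),ci(hp[0],hp[1],8,34),ci(hp[0],hp[1],162,8),ci(pp[0],pp[1],45,92),ci(pp[0],pp[1],6,50)]
        for i,b in enumerate(boxes):
            k=8 if i==0 else 6
            im=cv2.resize(np.ascontiguousarray(f["color"][b[1]:b[3],b[0]:b[2],::-1]),None,fx=k,fy=k,interpolation=cv2.INTER_CUBIC)
            for P in L:
                q=((proj(f,P)+.5-[b[0],b[1]])*k).astype(np.int32)
                cv2.polylines(im,[q],False,(0,0,255),1)
            cv2.imwrite(f"pics/ov{tag}_{n}{i}.png",im)
draw((640,226.5,.032),(551,-349.5),None,"a")
a,b,c,d=[cv2.imread(f"pics/ova_{x}.png") for x in("s0","t0","s1","t1")]
def pad(*l):
    h=max(i.shape[0] for i in l); return np.hstack([cv2.copyMakeBorder(i,0,h-i.shape[0],0,4,0) for i in l])
for n,im in(("ova_h",pad(a,b)),("ova_p",pad(c,d))):
    k=min(1,800/im.shape[1]); cv2.imwrite(f"pics/{n}.png",cv2.resize(im,None,fx=k,fy=k))
E
python3 ov.py
```

```text
(no output)
```

View pics/ova_h.png

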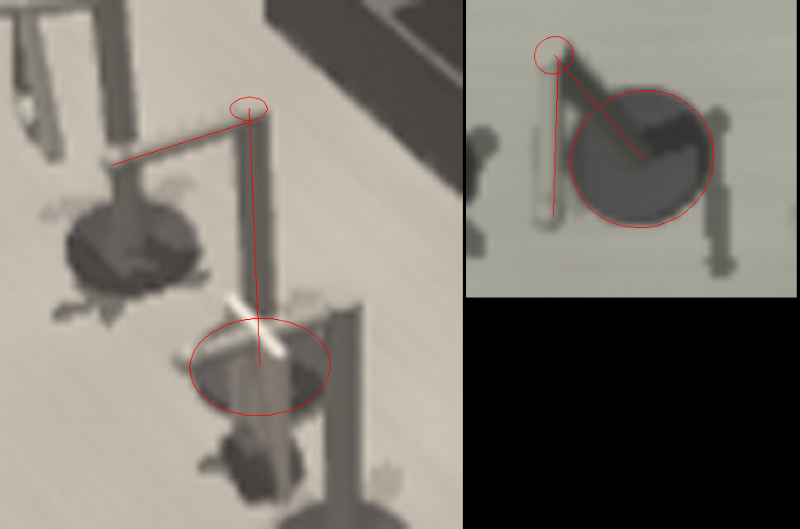

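View pics/ova_p.png

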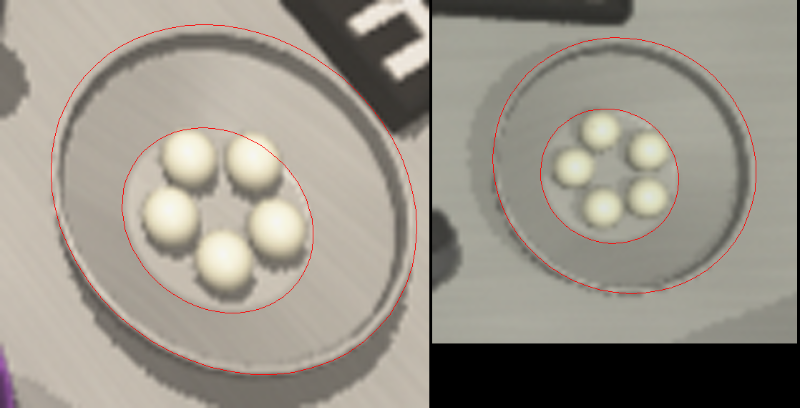

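```bash
cat > goto.py <<'E'
import sys
from h import *
from scipy.spatial.transform import Rotation as R
# usage: goto.py x y z(TCP) yaw  -> totals in tool axes/units (shift first, then turn)
s=read_state(); g=np.array([float(v) for v in sys.argv[1:4]])
Rm=R.from_euler("xyz",s["tool_rot"])
print("t",round(s["t"],2),"pos",s["ee_pos"].round(1),"rot",s["tool_rot"].round(4),"w",round(s["width"],1),"F",s["wrist_force"].round(1))
print("shift units",(Rm.inv().apply(g-s["ee_pos"])/30).round(3))
if len(sys.argv)>4:
    Rg=R.from_euler("xyz",[np.pi,0,float(sys.argv[4])])
    print("turn units",(np.degrees((Rm.inv()*Rg).as_rotvec())/5).round(3))
    print("shift units if turned first",(Rg.inv().apply(g-s["ee_pos"])/30).round(3))
E
python3 goto.py 525.2 -44.5 240 -1.812
```

```text
t 1.5 pos [ 231.9 -633.9  240.7] rot [-3.1416 -0.     -1.2201] w 92.7 F [0.3 0.  0.5]
shift units [-15.092 -15.931   0.022]
turn units [-0.    -0.     6.783]
shift units if turned first [-21.413  -4.799   0.022]
```

```bash
python3 -m creep '[[-0.5,-0.5,0,0,0,0],[-0.65,-0.7,0,0,0,0],[-0.65,-0.7,0,0,0,0],[-0.65,-0.7,0,0,0,0],[-0.65,-0.7,0,0,0,0],[-0.65,-0.7,0,0,0,0],[-0.65,-0.7,0,0,0,0],[-0.65,-0.7,0,0,0,0]]' 100 50; python3 goto.py 525.2 -44.5 240 -1.812
```

```text
t: 2.3
ee_pos: [332.4, -434.9, 240.7]
tool_rot: [-3.141, -0.0, -1.22]
wrist_force: [-0.0, -0.3, 0.6]
width: 92.8
t 2.3 pos [ 332.4 -434.9  240.7] rot [-3.1415e+00 -2.0000e-04 -1.2201e+00] w 92.8 F [-0.  -0.3  0.6]
shift units [-10.013 -10.506   0.023]
turn units [-2.000e-03 -2.000e-03  6.782e+00]
shift units if turned first [-14.171  -3.133   0.025]
```

```bash
python3 -m creep '[[-0.7,-0.7,0,0,0,0],[-0.7,-0.7,0,0,0,0],[-0.7,-0.7,0,0,0,0],[-0.7,-0.7,0,0,0,0],[-0.7,-0.7,0,0,0,0],[-0.7,-0.7,0,0,0,0],[-0.7,-0.7,0,0,0,0],[-0.7,-0.7,0,0,0,0]]' && python3 -m creep '[[-0.7,-0.8,0,0,0,0],[-0.7,-0.8,0,0,0,0],[-0.7,-0.8,0,0,0,0],[-0.7,-0.7,0,0,0,0],[-0.5,-0.6,0,0,0,0],[-0.5,-0.5,0,0,0,0],[-0.4,-0.4,0,0,0,0],[-0.4,-0.3,0,0,0,0]]' && python3 -m creep '[[0,0,0,0,0,0.9],[0,0,0,0,0,0.9],[0,0,0,0,0,0.9],[0,0,0,0,0,0.9],[0,0,0,0,0,0.9],[0,0,0,0,0,0.9],[0,0,0,0,0,0.9],[0,0,0,0,0,0.48]]' && python3 goto.py 525.2 -44.5 104 -1.812
```

```text
t: 3.1
ee_pos: [432.4, -219.3, 240.8]
tool_rot: [-3.141, -0.0, -1.22]
wrist_force: [0.7, -0.4, -1.1]
width: 92.6
t: 3.9
ee_pos: [523.0, -39.4, 240.7]
tool_rot: [-3.142, 0.0, -1.22]
wrist_force: [-0.0, -0.4, -0.3]
width: 93.0
t: 4.7
ee_pos: [522.6, -40.3, 240.7]
tool_rot: [-3.141, 0.0, -1.815]
wrist_force: [-0.6, 0.3, -0.5]
width: 93.3
t 4.7 pos [522.6 -40.3 240.7] rot [-3.1414  0.     -1.815 ] w 93.3 F [-0.6  0.3 -0.5]
shift units [ 0.115 -0.117  4.558]
turn units [-0.002  0.    -0.035]
shift units if turned first [ 0.115 -0.117  4.558]
```

```bash
python3 - <<'E'
from h import *
for n,b in (("side",(190,110,310,270)),("top",(200,120,310,240))):
    zoom(grab_frame(n),b,3 if n=="side" else 4,n+"1.png")
E
python3 -c "
import cv2,numpy as np
a=cv2.imread('pics/side1.png');b=cv2.imread('pics/top1.png');a=cv2.resize(a,(360,480));cv2.imwrite('pics/c1.png',np.hstack([a,b[:480]]))"
```

```text
(no output)
```

View pics/c1.png

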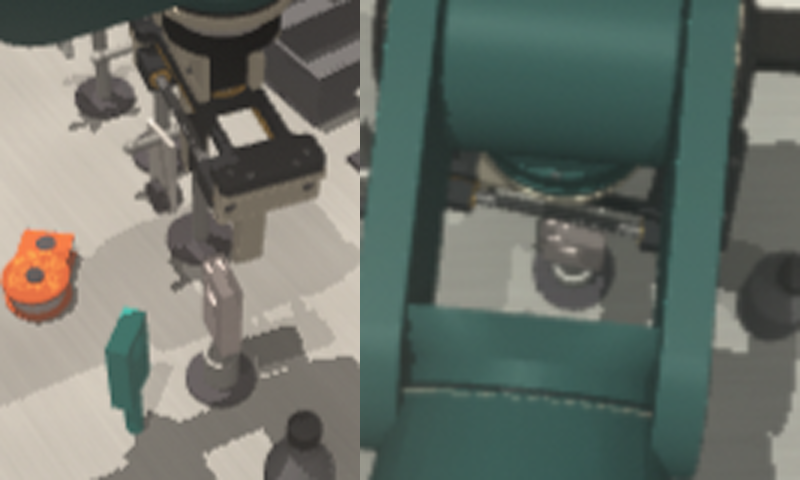

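```bash
python3 -m creep '[[0.115,-0.117,0.3,0,0,0],[0,0,0.6,0,0,0],[0,0,0.7,0,0,0],[0,0,0.7,0,0,0],[0,0,0.7,0,0,0],[0,0,0.7,0,0,0],[0,0,0.5,0,0,0],[0,0,0.35,0,0,0]]' 80 && python3 -m creep '[[0,0,0,0,0,0],[0,0,0,0,0,0],[0,0,0,0,0,0],[0,0,0,0,0,0],[0,0,0,0,0,0],[0,0,0,0,0,0],[0,0,0,0,0,0],[0,0,0,0,0,0]]' 0 50; python3 goto.py 525.2 -44.5 104 -1.812
```

```text
t: 5.6
ee_pos: [524.6, -44.5, 102.0]
tool_rot: [3.14, -0.0, -1.811]
wrist_force: [0.6, 1.1, 1.3]
width: 74.4
t: 6.4
ee_pos: [525.6, -44.6, 104.8]
tool_rot: [-3.141, 0.0, -1.812]
wrist_force: [-0.4, 0.6, 5.5]
width: 44.0
t 6.4 pos [525.6 -44.6 104.8] rot [-3.1405e+00  1.0000e-04 -1.8116e+00] w 44.0 F [-0.4  0.6  5.5]
shift units [0.001 0.014 0.028]
turn units [-0.012  0.002  0.004]
shift units if turned first [0.001 0.014 0.028]
```

```bash
python3 -m creep '[[0,0,-0.3,0,0,0],[0,0,-0.6,0,0,0],[0,0,-0.9,0,0,0],[0,0,-1,0,0,0],[0,0,-1,0,0,0],[0,0,-0.9,0,0,0],[0,0,-0.8,0,0,0],[0,0,-0.4,0,0,0]]'; python3 goto.py 549.5 -350 284 -1.812
python3 - <<'E'
from h import *
f=grab_frame("side"); cv2.imwrite("pics/side2.png",f["color"][:,:,::-1])
E
```

```text
t: 7.2
ee_pos: [525.4, -44.6, 283.6]
tool_rot: [-3.139, 0.0, -1.812]
wrist_force: [-0.5, -0.0, -2.2]
width: 43.8
t 7.2 pos [525.4 -44.6 283.6] rot [-3.1394e+00  2.0000e-04 -1.8117e+00] w 43.8 F [-0.5 -0.  -2.2]
shift units [ 9.696e+00 -3.208e+00 -8.000e-03]
turn units [-0.025  0.002  0.004]
shift units if turned first [ 9.695 -3.211 -0.013]
```

View pics/side2.png

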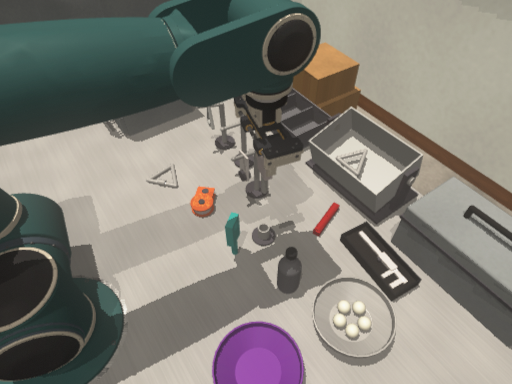

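The stirrer is held and out of the stand; the empty stand is at (263,235). Next I move over the pot.

```bash
python3 -m creep '[[0.3,-0.1,0,0,0,0],[0.5,-0.2,0,0,0,0],[0.7,-0.25,0,0,0,0],[0.8,-0.25,0,0,0,0],[0.8,-0.25,0,0,0,0],[0.8,-0.25,0,0,0,0],[0.8,-0.25,0,0,0,0],[0.8,-0.25,0,0,0,0]]' && python3 -m creep '[[0.8,-0.25,0,0,0,0],[0.8,-0.25,0,0,0,0],[0.7,-0.25,0,0,0,0],[0.6,-0.2,0,0,0,0],[0.5,-0.2,0,0,0,0],[0.4,-0.15,0,0,0,0],[0.3,-0.1,0,0,0,0],[0.1,0,0,0,0,0]]'; python3 goto.py 549.5 -350 113 -1.812
python3 - <<'E'
from h import *
f=grab_frame("side"); cv2.imwrite("pics/side3.png",f["color"][:,:,::-1]); g=grab_frame("top"); cv2.imwrite("pics/top3.png",g["color"][:,:,::-1])
zoom(f,(270,170,410,365),4,"side3z.png")
E
```

```text
t: 8.05
ee_pos: [537.8, -220.0, 279.4]
tool_rot: [3.139, 0.0, -1.812]
wrist_force: [-0.2, -0.2, -1.4]
width: 43.7
t: 8.85
ee_pos: [549.2, -350.7, 280.9]
tool_rot: [3.141, 0.0, -1.812]
wrist_force: [0.0, -0.5, -1.9]
width: 44.0
t 8.85 pos [ 549.2 -350.7  280.9] rot [ 3.1413  0.     -1.8118] w 44.0 F [ 0.  -0.5 -1.9]
shift units [-0.025 -0.006  5.598]
turn units [0.003 0.    0.002]
shift units if turned first [-2.500e-02 -4.000e-03  5.598e+00]
```

View pics/side3.png

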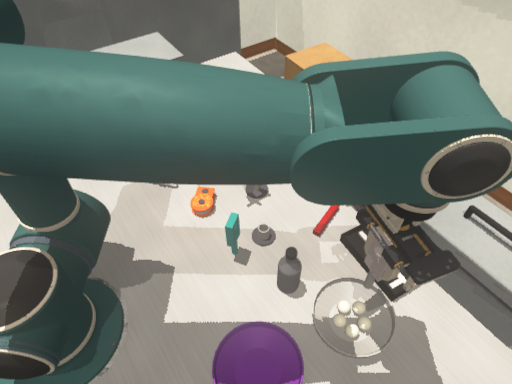

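View pics/top3.png

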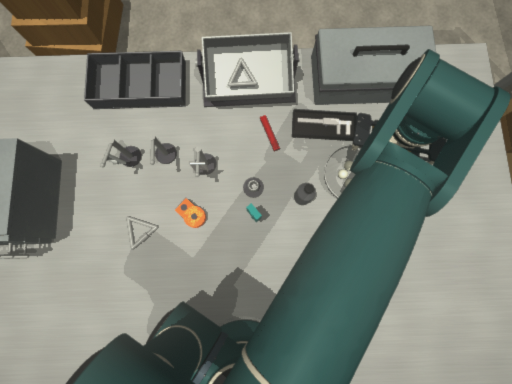

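```bash
python3 -m creep '[[0,0,0.3,0,0,0],[0,0,0.6,0,0,0],[0,0,0.7,0,0,0],[0,0,0.7,0,0,0],[0,0,0.7,0,0,0],[0,0,0.6,0,0,0],[0,0,0.4,0,0,0],[0,0,0.2,0,0,0]]';  python3 goto.py 549.5 -350 113 -1.812
python3 - <<'E'
from h import *
f=grab_frame("side"); zoom(f,(290,200,410,365),4,"side4z.png")
s=read_state(); z=s["ee_pos"][2]-98.8
print(z,proj(f,[[s["ee_pos"][0],s["ee_pos"][1],z]]), (proj(f,[[s["ee_pos"][0],s["ee_pos"][1],z]])-[290,200])*4)
E
```

```text
t: 9.75
ee_pos: [548.8, -349.6, 153.5]
tool_rot: [3.14, 0.001, -1.811]
wrist_force: [1.2, -0.4, -1.6]
width: 43.7
t 9.75 pos [ 548.8 -349.6  153.5] rot [ 3.1402e+00  6.0000e-04 -1.8115e+00] w 43.7 F [ 1.2 -0.4 -1.6]
shift units [ 0.007 -0.028  1.35 ]
turn units [0.016 0.006 0.006]
shift units if turned first [ 0.006 -0.026  1.35 ]
54.52049196673927 [[353.63493492 311.82318005]] [[254.53973967 447.29272021]]
```

View pics/side4z.png

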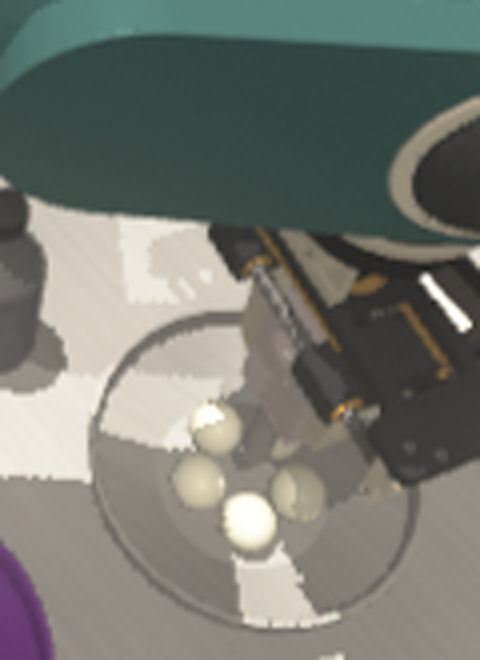

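```bash
python3 -m creep '[[0,-0.06,0.15,0,0,0],[0,0,0.2,0,0,0],[0,0,0.2,0,0,0],[0,0,0.2,0,0,0],[0,0,0.2,0,0,0],[0,0,0.2,0,0,0],[0,0,0.15,0,0,0],[0,0,0.05,0,0,0]]';  python3 goto.py 550 -350 113 -1.812
```

```text
t: 10.6
ee_pos: [550.7, -350.3, 113.9]
tool_rot: [3.141, 0.0, -1.812]
wrist_force: [-0.8, 0.0, -1.8]
width: 43.5
t 10.6 pos [ 550.7 -350.3  113.9] rot [ 3.1409e+00  3.0000e-04 -1.8117e+00] w 43.5 F [-0.8  0.  -1.8]
shift units [-0.006  0.024  0.03 ]
turn units [0.008 0.003 0.003]
shift units if turned first [-0.006  0.024  0.03 ]
```

```bash
python3 -m creep '[[0.1,0,0,0,0,0],[0.1,0,0,0,0,0],[0.15,0,0,0,0,0],[0.15,0,0,0,0,0],[0.15,0,0,0,0,0],[0.15,0,0,0,0,0],[0.1,0,0,0,0,0],[0.05,0,0,0,0,0]]' - 60; python3 -m creep '[[-0.034,-0.259,0,0,0,0],[-0.1,-0.241,0,0,0,0],[-0.159,-0.207,0,0,0,0],[-0.207,-0.159,0,0,0,0],[-0.241,-0.1,0,0,0,0],[-0.259,-0.034,0,0,0,0],[-0.259,0.034,0,0,0,0],[-0.241,0.1,0,0,0,0]]'; python3 goto.py 550 -350 113 -1.812
python3 - <<'E'
from h import *
f=grab_frame("side"); zoom(f,(290,200,410,365),4,"side5z.png")
E
```

```text
t: 11.4
ee_pos: [543.9, -378.5, 114.6]
tool_rot: [-3.142, 0.0, -1.812]
wrist_force: [-0.7, 0.2, -2.2]
width: 44.1
t: 12.2
ee_pos: [580.1, -339.8, 114.6]
tool_rot: [-3.142, 0.0, -1.811]
wrist_force: [0.8, -0.7, -1.5]
width: 43.8
t 12.2 pos [ 580.1 -339.8  114.6] rot [-3.1415  0.     -1.8113] w 43.8 F [ 0.8 -0.7 -1.5]
shift units [0.57  0.893 0.055]
turn units [-0.001  0.     0.008]
shift units if turned first [0.571 0.893 0.055]
```

View pics/side5z.png

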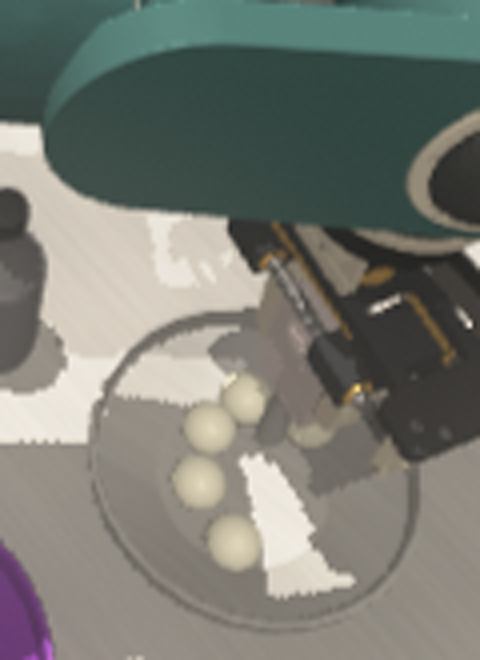

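The rod is sweeping the beads along in the right direction. I'll carry on to complete the turns.

```bash
python3 -m creep '[[-0.207,0.159,0,0,0,0],[-0.159,0.207,0,0,0,0],[-0.1,0.241,0,0,0,0],[-0.034,0.259,0,0,0,0],[0.034,0.259,0,0,0,0],[0.1,0.241,0,0,0,0],[0.159,0.207,0,0,0,0],[0.207,0.159,0,0,0,0]]'; python3 -m creep '[[0.241,0.1,0,0,0,0],[0.259,0.034,0,0,0,0],[0.259,-0.034,0,0,0,0],[0.241,-0.1,0,0,0,0],[0.207,-0.159,0,0,0,0],[0.159,-0.207,0,0,0,0],[0.1,-0.241,0,0,0,0],[0.034,-0.259,0,0,0,0]]'; python3 -m creep '[[-0.034,-0.259,0,0,0,0],[-0.1,-0.241,0,0,0,0],[-0.159,-0.207,0,0,0,0],[-0.207,-0.159,0,0,0,0],[-0.241,-0.1,0,0,0,0],[-0.259,-0.034,0,0,0,0],[-0.259,0.034,0,0,0,0],[-0.241,0.1,0,0,0,0]]'
python3 - <<'E'
from h import *
f=grab_frame("side"); zoom(f,(290,200,410,365),4,"side6z.png")
E
```

```text
t: 13.05
ee_pos: [528.9, -328.6, 114.7]
tool_rot: [-3.141, 0.0, -1.812]
wrist_force: [0.1, 0.5, -1.4]
width: 43.5
t: 13.85
ee_pos: [544.6, -378.5, 114.5]
tool_rot: [3.141, 0.0, -1.812]
wrist_force: [-0.0, 1.1, -2.1]
width: 43.7
t: 14.65
ee_pos: [580.0, -339.8, 114.7]
tool_rot: [-3.142, -0.0, -1.811]
wrist_force: [-1.0, 0.2, -2.2]
width: 43.9
```

View pics/side6z.png

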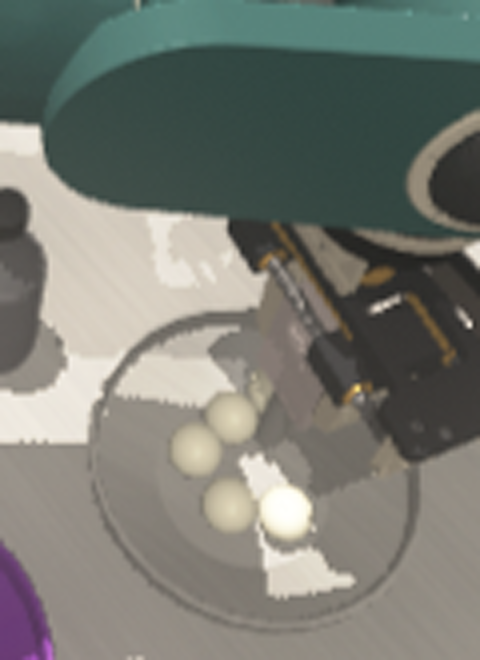

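```bash
python3 -m creep '[[-0.207,0.159,0,0,0,0],[-0.159,0.207,0,0,0,0],[-0.1,0.241,0,0,0,0],[-0.034,0.259,0,0,0,0],[0.034,0.259,0,0,0,0],[0.1,0.241,0,0,0,0],[0.159,0.207,0,0,0,0],[0.207,0.159,0,0,0,0]]'; python3 -m creep '[[0.241,0.1,0,0,0,0],[0.259,0.034,0,0,0,0],[0.259,-0.034,0,0,0,0],[0.241,-0.1,0,0,0,0],[0.207,-0.159,0,0,0,0],[0.159,-0.207,0,0,0,0],[0.1,-0.241,0,0,0,0],[0.034,-0.259,0,0,0,0]]'; python3 -m creep '[[-0.034,-0.259,0,0,0,0],[-0.1,-0.241,0,0,0,0],[-0.159,-0.207,0,0,0,0],[-0.207,-0.159,0,0,0,0],[-0.241,-0.1,0,0,0,0],[-0.259,-0.034,0,0,0,0],[-0.259,0.034,0,0,0,0],[-0.241,0.1,0,0,0,0]]';  python3 -m creep '[[-0.207,0.159,0,0,0,0],[-0.159,0.207,0,0,0,0],[-0.1,0.241,0,0,0,0],[-0.034,0.259,0,0,0,0],[0.034,0.259,0,0,0,0],[0.1,0.241,0,0,0,0],[0.159,0.207,0,0,0,0],[0.207,0.159,0,0,0,0]]'; python3 -m creep '[[0.241,0.1,0,0,0,0],[0.259,0.034,0,0,0,0],[0.259,-0.034,0,0,0,0],[0.241,-0.1,0,0,0,0],[0.207,-0.159,0,0,0,0],[0.159,-0.207,0,0,0,0],[0.1,-0.241,0,0,0,0],[0.034,-0.259,0,0,0,0]]'
python3 - <<'E'
from h import *
f=grab_frame("side"); zoom(f,(290,200,410,365),4,"side7z.png")
E
```

```text
t: 15.5
ee_pos: [528.9, -328.6, 114.7]
tool_rot: [-3.141, 0.0, -1.812]
wrist_force: [0.3, -0.9, -2.3]
width: 43.6
t: 16.3
ee_pos: [544.6, -378.5, 114.5]
tool_rot: [3.141, 0.0, -1.812]
wrist_force: [-0.1, 0.7, -1.2]
width: 43.9
t: 17.1
ee_pos: [580.0, -339.9, 114.7]
tool_rot: [-3.141, -0.0, -1.811]
wrist_force: [-0.2, -0.2, -1.2]
width: 43.7
t: 17.9
ee_pos: [528.9, -328.6, 114.7]
tool_rot: [-3.141, 0.0, -1.812]
wrist_force: [1.1, -0.5, -1.1]
width: 44.0
t: 18.7
ee_pos: [544.7, -378.5, 114.5]
tool_rot: [3.141, -0.0, -1.812]
wrist_force: [-0.1, -0.4, -1.9]
width: 43.9
```

View pics/side7z.png

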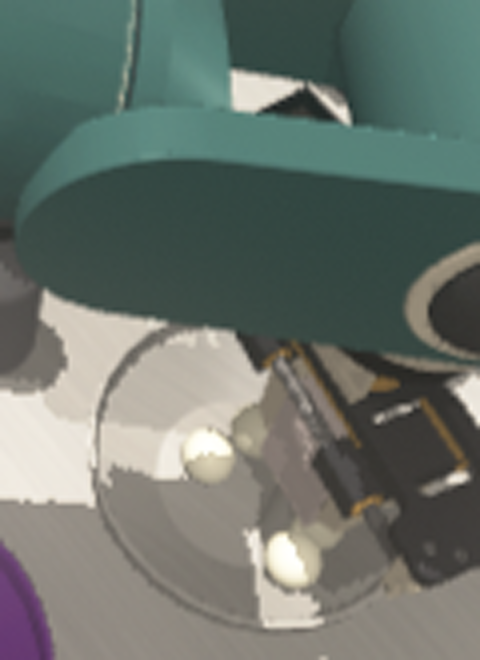

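```bash
python3 -m creep '[[-0.034,-0.259,0,0,0,0],[-0.1,-0.241,0,0,0,0],[-0.159,-0.207,0,0,0,0],[-0.207,-0.159,0,0,0,0],[-0.241,-0.1,0,0,0,0],[-0.259,-0.034,0,0,0,0],[-0.259,0.034,0,0,0,0],[-0.241,0.1,0,0,0,0]]';  python3 -m creep '[[-0.207,0.159,0,0,0,0],[-0.159,0.207,0,0,0,0],[-0.1,0.241,0,0,0,0],[-0.034,0.259,0,0,0,0],[0.034,0.259,0,0,0,0],[0.1,0.241,0,0,0,0],[0.159,0.207,0,0,0,0],[0.207,0.159,0,0,0,0]]'; python3 -m creep '[[0.241,0.1,0,0,0,0],[0.259,0.034,0,0,0,0],[0.259,-0.034,0,0,0,0],[0.241,-0.1,0,0,0,0],[0.207,-0.159,0,0,0,0],[0.159,-0.207,0,0,0,0],[0.1,-0.241,0,0,0,0],[0.034,-0.259,0,0,0,0]]';  python3 -m creep '[[0,0,0,0,0,0],[0,0,-0.1,0,0,0],[0,0,-0.2,0,0,0],[0,0,-0.4,0,0,0],[0,0,-0.6,0,0,0],[0,0,-0.8,0,0,0],[0,0,-0.8,0,0,0],[0,0,-0.8,0,0,0]]'; python3 -m creep '[[0,0,-0.8,0,0,0],[0,0,-0.6,0,0,0],[0,0,-0.4,0,0,0],[0,0,-0.2,0,0,0],[0,0,0,0,0,0],[0,0,0,0,0,0],[0,0,0,0,0,0],[0,0,0,0,0,0]]'
python3 goto.py 500 226 284 -1.556
python3 - <<'E'
from h import *
f=grab_frame("side"); zoom(f,(270,160,410,365),3,"side8z.png")
E
```

```text
t: 19.55
ee_pos: [580.0, -339.8, 114.6]
tool_rot: [3.142, -0.0, -1.811]
wrist_force: [-1.0, -1.0, -0.9]
width: 43.9
t: 20.35
ee_pos: [528.9, -328.6, 114.8]
tool_rot: [-3.141, 0.0, -1.812]
wrist_force: [0.3, -1.0, -1.9]
width: 43.8
t: 21.15
ee_pos: [544.7, -378.6, 114.5]
tool_rot: [3.141, 0.0, -1.812]
wrist_force: [-0.7, 0.3, -2.0]
width: 43.9
t: 21.95
ee_pos: [544.0, -378.1, 228.6]
tool_rot: [-3.14, -0.001, -1.812]
wrist_force: [-0.8, -0.2, -1.6]
width: 44.0
t: 22.75
ee_pos: [543.9, -378.0, 284.8]
tool_rot: [3.14, 0.0, -1.812]
wrist_force: [0.1, -0.2, -2.0]
width: 43.7
t 22.75 pos [ 543.9 -378.   284.8] rot [ 3.1405e+00  5.0000e-04 -1.8117e+00] w 43.7 F [ 0.1 -0.2 -2. ]
shift units [-19.204   6.225   0.042]
turn units [ 0.012  0.007 -2.93 ]
shift units if turned first [-20.154   1.166   0.026]
```

View pics/side8z.png

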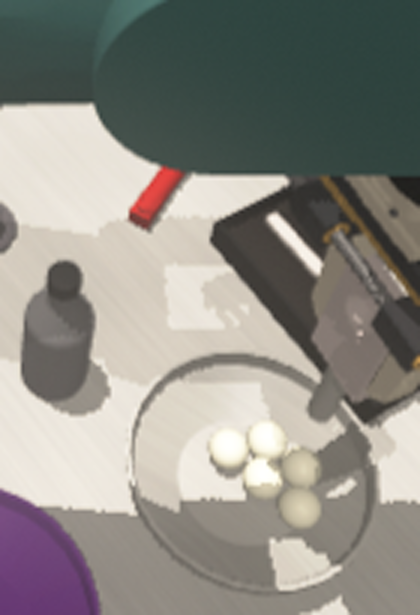

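```bash
python3 -m creep '[[0,0,0,0,0,-0.73],[0,0,0,0,0,-0.8],[0,0,0,0,0,-0.8],[0,0,0,0,0,-0.6],[-0.3,0,0,0,0,0],[-0.6,0.05,0,0,0,0],[-0.8,0.05,0,0,0,0],[-0.8,0.05,0,0,0,0]]'; python3 -m creep '[[-0.8,0.05,0,0,0,0],[-0.8,0.05,0,0,0,0],[-0.8,0.05,0,0,0,0],[-0.8,0.05,0,0,0,0],[-0.8,0.05,0,0,0,0],[-0.8,0.05,0,0,0,0],[-0.8,0.05,0,0,0,0],[-0.8,0.05,0,0,0,0]]'; python3 -m creep '[[-0.8,0.05,0,0,0,0],[-0.8,0.05,0,0,0,0],[-0.8,0.05,0,0,0,0],[-0.8,0.05,0,0,0,0],[-0.8,0.05,0,0,0,0],[-0.8,0.05,0,0,0,0],[-0.8,0.05,0,0,0,0],[-0.8,0.05,0,0,0,0]]'; python3 goto.py 500 226 284 -1.556
```

```text
t: 23.6
ee_pos: [538.1, -301.2, 285.5]
tool_rot: [3.142, 0.0, -1.558]
wrist_force: [1.0, 0.2, -1.2]
width: 43.9
t: 24.4
ee_pos: [522.8, -109.3, 285.7]
tool_rot: [-3.141, 0.0, -1.557]
wrist_force: [0.6, 0.1, -1.3]
width: 43.9
t: 25.2
ee_pos: [507.6, 82.2, 285.7]
tool_rot: [-3.141, 0.0, -1.557]
wrist_force: [0.9, 0.0, -1.6]
width: 43.6
t 25.2 pos [507.6  82.2 285.7] rot [-3.1412e+00  2.0000e-04 -1.5571e+00] w 43.6 F [ 0.9  0.  -1.6]
shift units [-4.797  0.187  0.058]
turn units [-0.005  0.003 -0.012]
shift units if turned first [-4.797  0.182  0.057]
```

```bash
python3 -m creep '[[-0.8,0.05,0,0,0,0],[-0.8,0.05,0,0,0,0],[-0.8,0.05,0,0,0,0],[-0.8,0.04,0,0,0,0],[-0.7,0,0,0,0,0],[-0.5,0,0,0,0,0],[-0.3,0,0,0,0,0],[-0.1,0,0,0,0,0]]'; python3 -m creep '[[0,0,0.3,0,0,0],[0,0,0.6,0,0,0],[0,0,0.8,0,0,0],[0,0,0.8,0,0,0],[0,0,0.8,0,0,0],[0,0,0.7,0,0,0],[0,0,0.5,0,0,0],[0,0,0.28,0,0,0]]'; python3 -m creep '[[0,0,0,0,0,0],[0,0,0,0,0,0],[0,0,0,0,0,0],[0,0,0,0,0,0],[0,0,0,0,0,0],[0,0,0,0,0,0],[0,0,0,0,0,0],[0,0,0,0,0,0]]'; python3 goto.py 500 226 141.8 -1.556
python3 - <<'E'
from h import *
f=grab_frame("side"); zoom(f,(170,70,290,220),5,"side9z.png");g=grab_frame("top"); zoom(g,(110,110,220,240),5,"top9z.png")
s=read_state(); p=s["ee_pos"]; e=p+[0,0,21.2]
for q in (e,e+[40,0,0],[600,226,161],[570,225.5,165]): print((proj(f,[q])-[170,70])*5,(proj(g,[q])-[110,110])*5)
E
```

```text
t: 26.0
ee_pos: [500.5, 225.0, 285.6]
tool_rot: [3.142, -0.0, -1.556]
wrist_force: [0.9, 0.6, -2.3]
width: 43.7
t: 26.8
ee_pos: [500.3, 223.6, 140.0]
tool_rot: [3.14, -0.001, -1.557]
wrist_force: [-0.6, -1.0, -1.1]
width: 43.7
t: 27.6
ee_pos: [500.9, 224.3, 142.3]
tool_rot: [-3.142, 0.0, -1.556]
wrist_force: [-0.2, -0.0, -2.2]
width: 43.6
t 27.6 pos [500.9 224.3 142.3] rot [-3.1415  0.     -1.5559] w 43.6 F [-0.2 -0.  -2.2]
shift units [-0.057  0.029  0.017]
turn units [-0.001  0.     0.001]
shift units if turned first [-0.057  0.029  0.017]
[[149.46696168 345.16073379]] [[210.81365124 388.68223851]]
[[213.01902859 318.18313237]] [[212.69231495 315.1791502 ]]
[[302.22179829 281.66621628]] [[213.52030324 210.221232  ]]
[[256.76131186 295.76684116]] [[211.01795393 261.83759168]]
```

View pics/side9z.png

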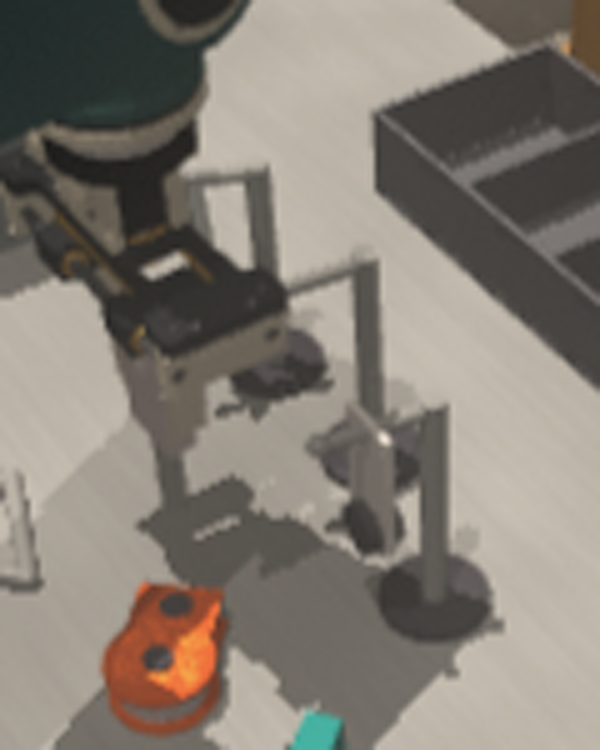

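View pics/top9z.png

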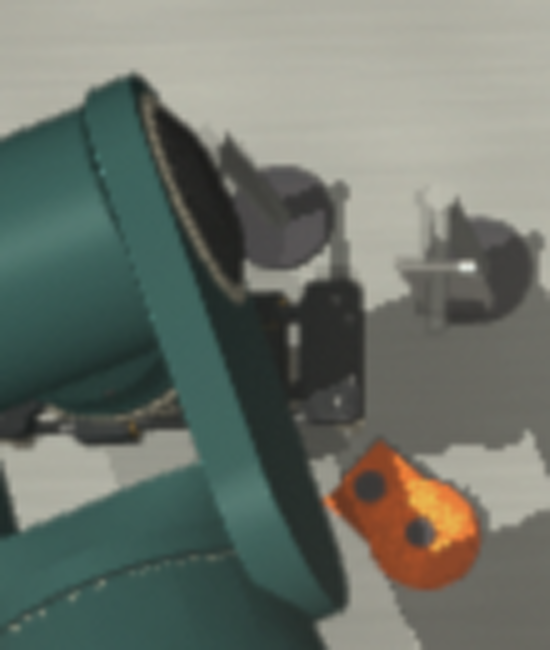

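Run:
```python
from h import *
fs=np.load("f0.npy",allow_pickle=True).item(); S,T=fs["side"],fs["top"]
print(tri([S,T],[(243.4,154.0),(197.1,162.8)]))
print(atz(T,(189.6,162.8),175),atz(T,(204.5,162.8),175),"body end",atz(T,(182.5,180),205),atz(T,(182.5,180),260))
print(tri([S,T],[(192.5+(-170)*0,127.0),(0,0)]) if 0 else "")
```

```text
(array([564.89785232, 104.94945769, 164.85648388]), np.float64(0.006212597827527588))
[562.87043807 123.30044131 175.        ] [561.58300863  83.73699004 175.        ] body end [510.29026716 135.92752769 205.        ] [498.4025956  125.18359299 260.        ]
```

```bash
python3 -m creep '[[-0.05,-0.1,0,0,0,0],[0,-0.25,0,0,0,0],[0,-0.3,0,0,0,0],[0,-0.3,0,0,0,0],[0,-0.3,0,0,0,0],[0,-0.2,0,0,0,0],[0,-0.1,0,0,0,0],[0,-0.05,0,0,0,0]]'; python3 goto.py 602 226 142 -1.556
python3 - <<'E'
from h import *
f=grab_frame("side"); zoom(f,(170,70,290,220),5,"side10z.png")
E
```

```text
t: 28.5
ee_pos: [549.1, 226.5, 142.1]
tool_rot: [3.141, -0.0, -1.556]
wrist_force: [-0.2, 0.7, -1.9]
width: 43.4
t 28.5 pos [549.1 226.5 142.1] rot [ 3.1413e+00 -1.0000e-04 -1.5561e+00] w 43.4 F [-0.2  0.7 -1.9]
shift units [ 0.041 -1.762  0.002]
turn units [ 0.004 -0.001 -0.001]
shift units if turned first [ 0.041 -1.762  0.003]
```

View pics/side10z.png

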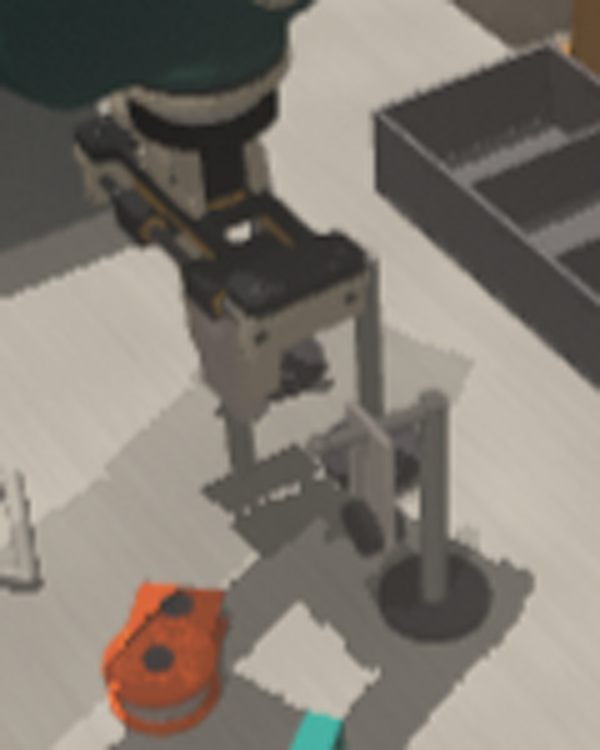

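```bash
python3 -m creep '[[0,-0.08,0,0,0,0],[0,-0.1,0,0,0,0],[0,-0.1,0,0,0,0],[0,-0.1,0,0,0,0],[0,-0.1,0,0,0,0],[0,-0.1,0,0,0,0],[0,-0.1,0,0,0,0],[0,-0.1,0,0,0,0]]'; python3 goto.py 602 226 142 -1.556
```

```text
t: 29.35
ee_pos: [572.5, 226.9, 142.2]
tool_rot: [3.142, -0.0, -1.556]
wrist_force: [-0.1, 0.3, -0.6]
width: 43.9
t 29.35 pos [572.5 226.9 142.2] rot [ 3.1415 -0.     -1.5559] w 43.9 F [-0.1  0.3 -0.6]
shift units [ 0.043 -0.982  0.008]
turn units [ 0.001 -0.     0.001]
shift units if turned first [ 0.043 -0.982  0.008]
```

```bash
python3 -m creep '[[0.03,-0.1,0,0,0,0],[0,-0.1,0,0,0,0],[0,-0.15,0,0,0,0],[0,-0.15,0,0,0,0],[0,-0.15,0,0,0,0],[0,-0.15,0,0,0,0],[0,-0.1,0,0,0,0],[0,-0.08,0,0,0,0]]'; python3 goto.py 602 226 142 -1.556
python3 - <<'E'
from h import *
f=grab_frame("side"); zoom(f,(170,70,290,220),5,"side11z.png");g=grab_frame("top"); zoom(g,(110,110,220,240),5,"top11z.png")
E
```

```text
t: 30.15
ee_pos: [601.9, 226.4, 142.2]
tool_rot: [3.141, -0.0, -1.556]
wrist_force: [-0.4, -0.8, -1.9]
width: 43.8
t 30.15 pos [601.9 226.4 142.2] rot [ 3.1415 -0.     -1.556 ] w 43.8 F [-0.4 -0.8 -1.9]
shift units [ 0.013 -0.002  0.006]
turn units [ 0.001 -0.     0.   ]
shift units if turned first [ 0.013 -0.002  0.006]
```

View pics/side11z.png

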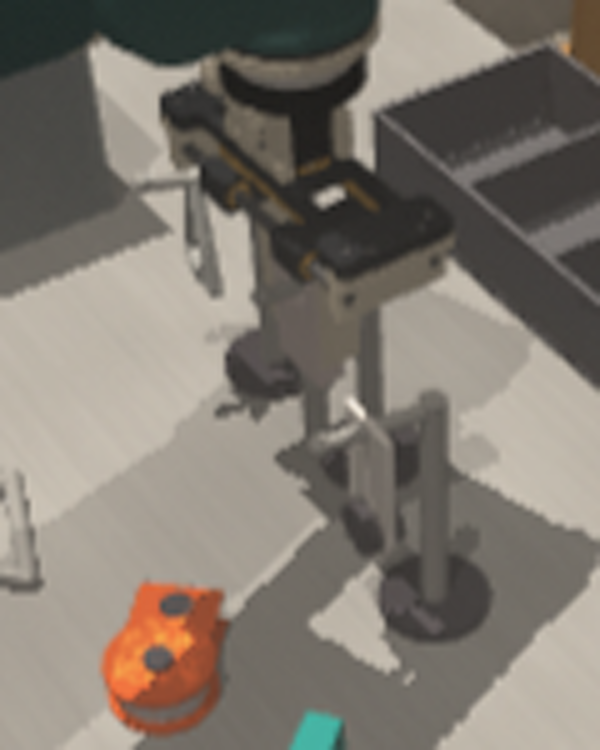

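View pics/top11z.png

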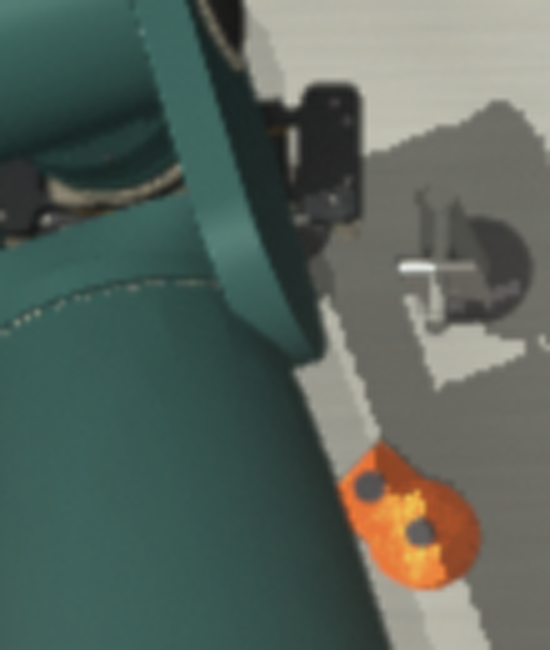

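```bash
python3 -m creep '[[0,0,0.04,0,0,0],[0,0,0.04,0,0,0],[0,0,0.04,0,0,0],[0,0,0.04,0,0,0],[0,0,0.04,0,0,0],[0,0,0.02,0,0,0],[0,0,0,0,0,0],[0,0,0,0,0,0]]'
python3 - <<'E'
from cell import *
import numpy as np
for i in range(4): print(read_state()["wrist_force"].round(1))
E
python3 -m creep '[[0,0,0.02,0,0,0],[0,0,0.02,0,0,0],[0,0,0.02,0,0,0],[0,0,0,0,0,0],[0,0,0,0,0,0],[0,0,0,0,0,0],[0,0,0,0,0,0],[0,0,0,0,0,0]]'
```

```text
t: 31.05
ee_pos: [601.7, 226.4, 135.7]
tool_rot: [-3.142, 0.0, -1.556]
wrist_force: [-0.2, -0.1, -1.8]
width: 44.1
[-0.2 -0.1 -1.8]
[-0.2 -0.1 -1.8]
[-0.2 -0.1 -1.8]
[-0.2 -0.1 -1.8]
t: 31.85
ee_pos: [601.7, 226.4, 133.9]
tool_rot: [-3.142, 0.0, -1.556]
wrist_force: [-0.6, -0.6, -2.0]
width: 43.9
```

```bash
python3 -m creep '[[0,0,0.02,0,0,0],[0,0,0.02,0,0,0],[0,0,0.02,0,0,0],[0,0,0,0,0,0],[0,0,0,0,0,0],[0,0,0,0,0,0],[0,0,0,0,0,0],[0,0,0,0,0,0]]'; python3 -m creep '[[0,0,0.02,0,0,0],[0,0,0.02,0,0,0],[0,0,0.02,0,0,0],[0,0,0,0,0,0],[0,0,0,0,0,0],[0,0,0,0,0,0],[0,0,0,0,0,0],[0,0,0,0,0,0]]'
```

```text
t: 32.65
ee_pos: [601.8, 226.5, 132.9]
tool_rot: [-3.141, 0.0, -1.556]
wrist_force: [-3.1, -1.8, 6.3]
width: 43.7
t: 33.45
ee_pos: [602.1, 226.6, 132.6]
tool_rot: [-3.139, 0.001, -1.556]
wrist_force: [-6.6, -3.1, 17.5]
width: 44.0
```

```bash
python3 -m creep '[[0.03,0,-0.03,0,0,0],[0,0,-0.02,0,0,0],[0,0,0,0,0,0],[0,0,0,0,0,0],[0,0,0,0,0,0],[0,0,0,0,0,0],[0,0,0,0,0,0],[0,0,0,0,0,0]]'; python3 -m creep '[[0,0,0,0,0,0],[0,0,0,0,0,0],[0,0,0,0,0,0],[0,0,0,0,0,0],[0,0,0,0,0,0],[0,0,0,0,0,0],[0,0,0,0,0,0],[0,0,0,0,0,0]]' 75
python3 - <<'E'
from h import *
f=grab_frame("side"); zoom(f,(170,70,290,220),5,"side12z.png")
E
```

```text
t: 34.25
ee_pos: [602.2, 225.9, 132.9]
tool_rot: [-3.14, 0.001, -1.556]
wrist_force: [0.1, 3.1, 7.9]
width: 44.0
t: 35.05
ee_pos: [601.7, 225.5, 131.8]
tool_rot: [-3.142, 0.0, -1.556]
wrist_force: [0.1, -0.6, 0.3]
width: 70.0
```

View pics/side12z.png

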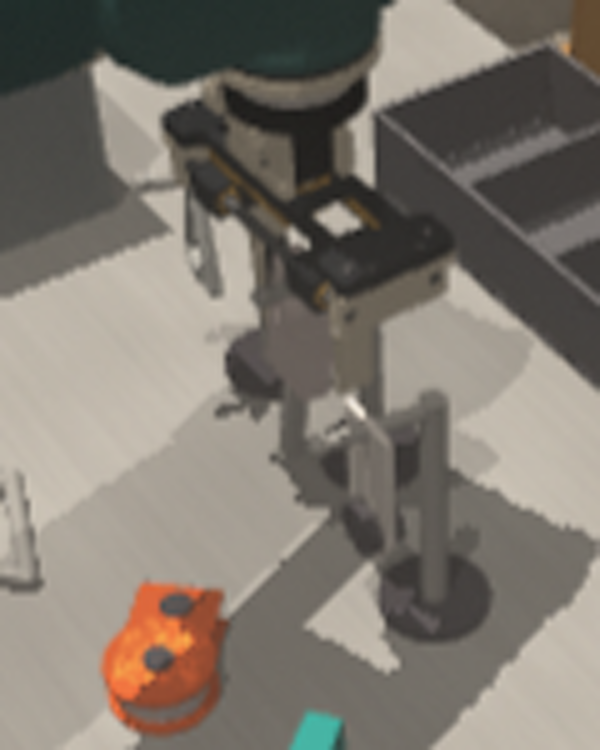

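```bash
python3 -m creep '[[0,0,0,0,0,0],[0,0,0,0,0,0],[0,0,0,0,0,0],[0,0,0,0,0,0],[0,0,0,0,0,0],[0,0,0,0,0,0],[0,0,0,0,0,0],[0,0,0,0,0,0]]'
python3 - <<'E'
from h import *
f=grab_frame("side"); zoom(f,(170,70,290,220),5,"side13z.png")
E
```

```text
t: 35.9
ee_pos: [601.7, 225.5, 131.8]
tool_rot: [-3.142, 0.0, -1.556]
wrist_force: [-0.2, 0.1, -0.1]
width: 69.8
```

View pics/side13z.png

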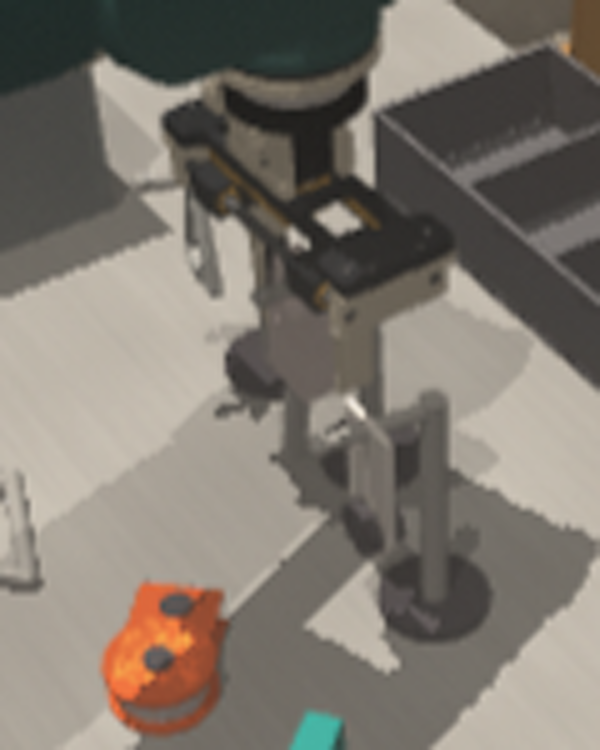

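```bash
python3 -m creep '[[0,0,-0.1,0,0,0],[0,0,-0.2,0,0,0],[0,0,-0.3,0,0,0],[0,0,-0.4,0,0,0],[0,0,-0.5,0,0,0],[0,0,-0.6,0,0,0],[0,0,-0.7,0,0,0],[0,0,-0.8,0,0,0]]';python3 -m creep '[[0,0,-0.8,0,0,0],[0,0.5,-0.7,0,0,0],[0,0.8,-0.5,0,0,0],[0,1,0,0,0,0],[0,1,0,0,0,0],[0,1,0,0,0,0],[0,0.8,0,0,0,0],[0,0.5,0,0,0,0]]'; python3 -m creep '[[0.5,0,0,0,0,0],[0.8,0,0,0,0,0],[1,0,0,0,0,0],[1,0,0,0,0,0],[1,0,0,0,0,0],[1,0,0,0,0,0],[1,0,0,0,0,0],[0.5,0,0,0,0,0]]'
python3 - <<'E'
from h import *
f=grab_frame("side"); g=grab_frame("top"); cv2.imwrite("pics/side14.png",f["color"][:,:,::-1]); cv2.imwrite("pics/top14.png",g["color"][:,:,::-1])
zoom(f,(190,90,280,210),5,"side14z.png"); zoom(g,(110,110,220,200),5,"top14z.png")
np.save("f1.npy",{"side":f,"top":g},allow_pickle=True)
E
```

```text
t: 36.75
ee_pos: [601.6, 225.5, 241.7]
tool_rot: [-3.141, 0.0, -1.556]
wrist_force: [0.4, 0.8, 0.4]
width: 70.3
t: 37.55
ee_pos: [432.2, 222.9, 301.6]
tool_rot: [-3.14, 0.001, -1.556]
wrist_force: [-0.0, -0.1, -0.7]
width: 69.4
t: 38.35
ee_pos: [436.7, 16.5, 300.9]
tool_rot: [-3.141, -0.0, -1.558]
wrist_force: [0.5, -0.3, 0.4]
width: 70.1
```

View pics/side14z.png

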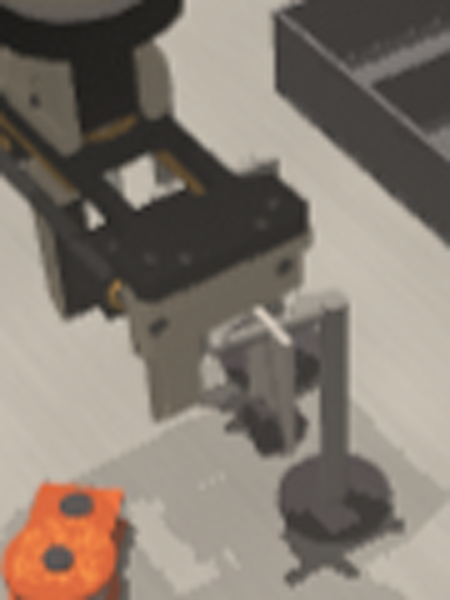

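View pics/top14z.png

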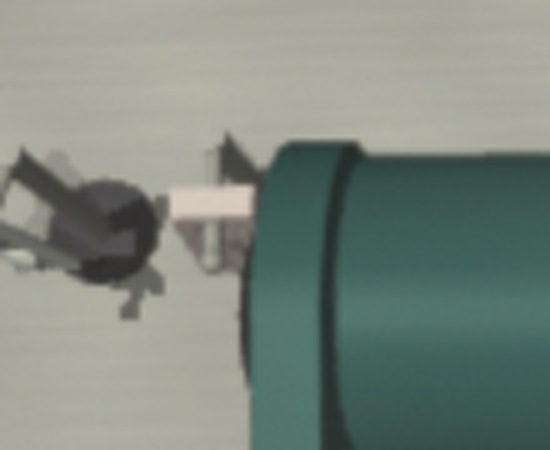

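View pics/side14.png

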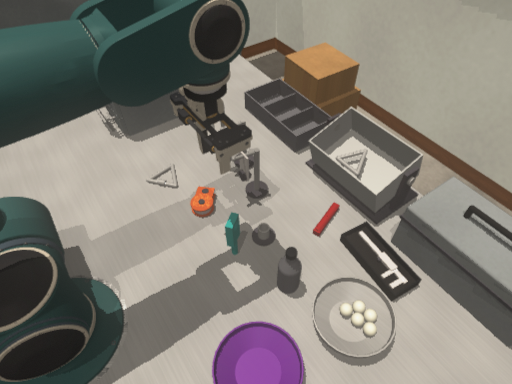

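View pics/top14.png

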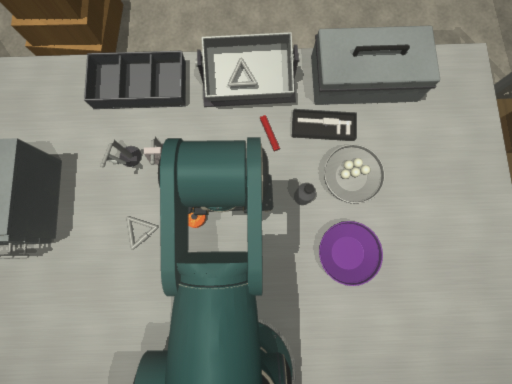

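The stirrer hangs on the peg, at about (152,151) in the top view. All five beads are in the pot and the bystanders look unmoved. I'll clear the arm for a full check.

```bash
python3 -m creep '[[0.5,0,0,0,0,0],[0.8,0,0,0,0,0],[1,0,0,0,0,0],[1,0,0,0,0,0],[1,0,0,0,0,0],[1,0,0,0,0,0],[1,0,0,0,0,0],[0.5,0,0,0,0,0]]';python3 -m creep '[[0.5,0,0,0,0,0],[0.8,0,0,0,0,0],[1,0,0,0,0,0],[0.5,0,0,0,0,0],[0,0,0,0,0,0],[0,0,0,0,0,0],[0,0,0,0,0,0],[0,0,0,0,0,0]]'
python3 - <<'E'
from h import *
f=grab_frame("side"); g=grab_frame("top")
zoom(f,(190,90,280,210),5,"side15z.png"); zoom(g,(110,110,220,200),5,"top15z.png")
np.save("f1.npy",{"side":f,"top":g},allow_pickle=True)
f0=np.load("f0.npy",allow_pickle=True).item()
for nm in ["bottle","pulley","maillon","brake_bar","caliper_case"]:
    print(nm,[ (np.round(m["location"],1),round(m["p"],2)) for m in mark_of(f,nm)[:2]],[ (np.round(m["location"],1),round(m["p"],2)) for m in mark_of(g,nm)[:2]])
E
```

```text
t: 39.25
ee_pos: [439.8, -186.4, 300.1]
tool_rot: [3.142, -0.0, -1.557]
wrist_force: [0.5, 0.3, -0.5]
width: 70.0
t: 40.05
ee_pos: [441.2, -268.1, 300.0]
tool_rot: [-3.141, -0.0, -1.555]
wrist_force: [-0.4, -0.2, -0.5]
width: 69.8
bottle [(array([289.7, 282.8]), 0.96), (array([255.8, 190.4]), 0.37)] [(array([303. , 197.9]), 0.76)]
pulley [(array([205.3, 207.3]), 0.64), (array([370.7, 330.9]), 0.29)] [(array([194.4, 217.2]), 0.8)]
maillon [(array([165.5, 176.5]), 0.61)] [(array([141.7, 230.1]), 0.83)]
brake_bar [(array([377.6, 262.2]), 0.69), (array([320.8, 220.3]), 0.62)] [(array([266.3, 133.8]), 0.8)]
caliper_case [(array([374.9, 262.6]), 0.96), (array([373.4, 309.8]), 0.44)] [(array([319.5, 124.9]), 0.64)]
```

View pics/side15z.png

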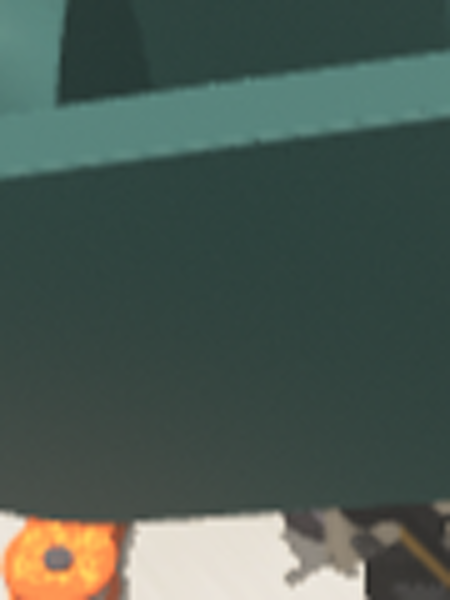

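View pics/top15z.png

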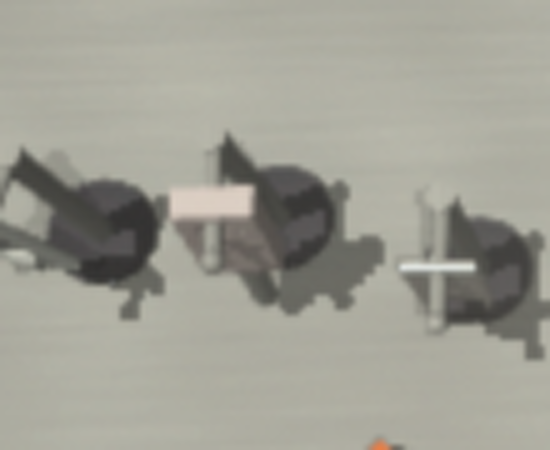

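Run:
```python
from h import *
g0=np.load("f1.npy",allow_pickle=True).item()["top"]
g=grab_frame("top")
d=np.abs(g["color"].astype(int)-g0["color"])[110:200,110:220]
print("diff max in hanger region",d.max(), "t",read_state()["t"])
top=atz(g,np.array([212,202])/5+[109.6,109.6],174); print("handle top",top.round(1))
for tilt in(-.14,0,.14):
    tip=np.array([top[0]-140*np.sin(tilt),top[1],34]); print(tilt,((proj(g,[tip])[0]+.4-[110,110])*5).round(0))
```

```text
diff max in hanger region 3 t 40.7
handle top [601.8 224.4 174. ]
-0.14 [276. 237.]
0 [275. 268.]
0.14 [275. 299.]
```

Run:
```python
from h import *
g=np.load("f1.npy",allow_pickle=True).item()["top"]
b=(138,140,180,176);k=16
im=cv2.resize(np.ascontiguousarray(g["color"][b[1]:b[3],b[0]:b[2],::-1]),None,fx=k,fy=k,interpolation=cv2.INTER_CUBIC)
from scipy.spatial.transform import Rotation as R
for roll,tilt,c in((0,.142,(0,0,255)),(0,0.2,(0,255,0)),(0,0.0,(255,0,0))):
    Rm=R.from_euler("yx",[tilt,roll]).as_matrix()
    e=np.array([602,225.3,153.7])
    for loc in ([[9*a,22*q,20] for a,q in((1,1),(1,-1),(-1,-1),(-1,1),(1,1))],[[8*np.cos(t),8*np.sin(t),-120] for t in np.linspace(0,6.3,30)]):
        P=e+np.array(loc)@Rm.T
        cv2.polylines(im,[((proj(g,P)+.5-[b[0],b[1]])*k).astype(np.int32)],False,c,1)
cv2.imwrite("pics/tilt.png",im)
```

```text
(no output)
```

View pics/tilt.png

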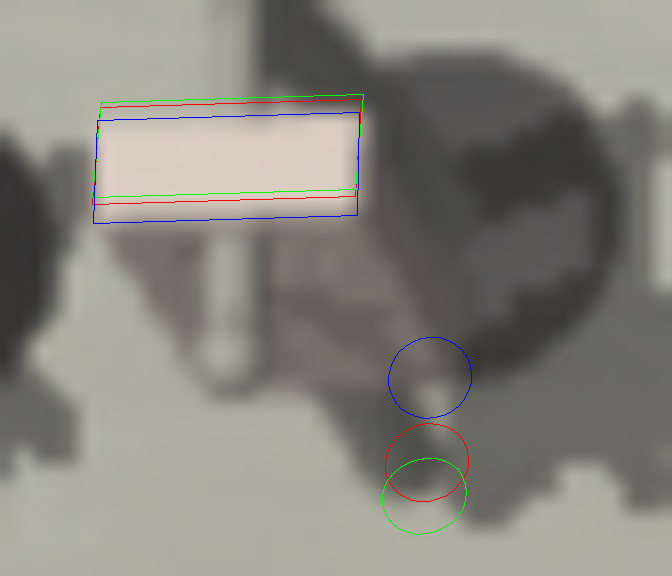

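```bash
python3 -c "
from cell import *
print(sign_off())"
```

```text
the job is handed in; nothing more can be done
None
```

The stirrer is hanging still on the empty (middle) peg, stirring is done, and I handed the job in at about 41 s of the 72 s; no verdict came back.

- **Stirring:** I made four full anticlockwise turns at about 30 mm radius, with the tip about 9 mm above the pot floor. I did not measure the pot's yaw: the four turns pass every side in order whatever it is.
- **Beads:** All five were in the pot in the last full pictures, in a different arrangement from the start. I did not track the marks on their surfaces.
- **Threading the peg:** The eye went over the peg with no side force, and contact on lowering came at an eye height of about 154 mm, as expected. I then let go and withdrew straight up.
- **Hanging:** The eye is about 38 mm out from the post and within about 2 mm sideways. The handle is in line with the peg. Two top pictures about 0.6 s apart showed no motion.
- **Tilt:** The stirrer leans about 0.14–0.15 rad, following the peg's own slope, against the 0.2 rad limit. This is the smallest margin.
- **Bystanders:** Detections before and after agreed within 2–3 pixels (roughly 5–8 mm), except the caliper case in the top view at about 4 pixels (about 11 mm) at lower confidence. In the side view it differed by about 2.5 pixels. I put that down to detector noise, since nothing came near it.
- **Failed check:** My last side view of the peg was blocked by the arm, so the final hanging check rests on the top camera alone.

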